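# Roll the caps of a sample plate home and park the roller on its line

### The arm

A 6-joint arm with a two-finger parallel gripper is mounted at the origin on a cart in front of the work surface, level with it; the furniture and walls round the work are solid. World frame = base frame: x ahead of the robot, y to its left, z up, the work surface at z = 0. Lengths are in mm, angles in rad, forces in N, time in s.
With the tool pointing down it reaches from about 350 to 875 mm from the base axis. Payload 4.2 kg.
Tool frame: the origin (TCP) lies between the finger pads; the fingertips stand 11 mm ahead of it and the grasp point (between the pads) lies 8 mm behind it; z points along the fingers, y is the direction in which the jaws open and shut (so a half turn about z gives the same grasp; the last joint's range is limited). The gripper opens to 85 mm and grips with 20 to 120 N. Pads are 22 mm wide; open, the fingers measure 114 mm over their backs; the gripper's body (76 mm by 85 mm) begins 54 mm behind the grasp point. The pads swing forward as they close: fully open they stand 13 mm farther back than shut.
Start: joints at [1.546, 0.385, 0.008, 0, -1.194, -0.259], TCP at [174.971, 599.987, 242.312] pointing down, gripper open.
Joint ranges: [-3.14, 3.14], [-1.21, 2.06], [-1.07, 1.41], [-3.16, 2.05], [-2.99, -0.16], [-3.1, 3.1]. Speed limits (rad/s): [2.79, 2.79, 3.14, 3.14, 3.14, 3.14].

### API

Orientations are given as a unit quaternion [x, y, z, w].
In Python, from bench import * gives the robot as it stands. The module is installed in compiled form; this text tells all that it offers.
- The arm moves only by the tool drive_tool, never from a script. Its argument "increments" is a list of rows, each a list of 3 entries, a list of its own where there are three numbers: the gripper command: -1 is shut, 1 is fully open, values between are in proportion, then the shift along the tool's x, y, z scaled (see below), then the turn about the tool's z scaled (see below). In form: [[hand, [tx, ty, tz], turn], ...]. A call has 1 to 20 rows; each row shifts and turns the commanded pose from where the row before left it, along the tool's axes as they then stand; what a row does not reach is not made up. The controller multiplies each number of a shift by 0.3 m and each number of a turn by 2 rad. A row lasts 1/8 s, in which the tool goes at most 62.5 mm and 10.7 degrees, less where a joint would pass 70% of its speed; a pose out of reach is approached as far as the arm can. A call with a number of a shift or a turn outside -1 to 1 is refused whole. A call with a gripper value outside its range is refused whole. The fingers move at their own pace and stop on an object; the grip force is fixed at half the most. Time passes only in rows, so rows that do not move let the fingers close. It gives the time, the measured TCP pose, the force and the opening at its end, in the units of the state.
- read_state(): the state, without advancing time (a new reading comes with each control period).
- get_image(name): name is "scene" or "top" or "wrist"; returns the picture (384x512x3 uint8, red, green, blue); there is no depth.
- calibration(name): a dict with "fovy" (degrees; the focal length in pixels is half the picture's height over the tangent of half this angle, whatever the lens; pixels are square), "cx", "cy" (the principal point, pixels), "k1" (the pictures are not rectified: a ray, as slopes to the right and down, at radius r is drawn at 1 + k1 r^2 times it, then the intrinsics apply), "R" (3x3) and "t" (3): a world point X has camera coordinates R X + t. Camera axes: x right, y down, z forward; pixel columns grow to the right and rows downward; lengths in mm; the calibration is good to about 2 mm. A picture is of the moment at which its call begins: read the wrist's pose just before it. calibration takes no time and is no camera call; for the wrist camera it gives the pose at the moment of the call.
- job_done(): hands the job in, once; it reports no verdict.
The state is a dict: "clock": time; "joints": joint angles; "joint_vel": joint speeds; "joint_efforts": joint torques, N m; "position": TCP position; "ee_rot": TCP orientation; "contact_force": force on the tool from outside, world axes, zero at the start; "wrist_torque": the same for the moment, N m; "gripper_width": finger opening in mm.
Only numpy, scipy, OpenCV 4.12 (cv2) and the standard library are available. Lean on these libraries where they do the work, as an engineer would, in place of code of your own. Each camera call takes 0.05 s, during which the arm holds its last target.

### The job

Four strips of caps stand proud on the 24-well sample plate in the capping bed: press all of them fully home by rolling the thick loose roller over the plate, from the deck where it lies to the opposite deck, under the steady pressure of a fingertip on top of it (about 18 N: its own weight will not seat the caps, and more than 25 N could crack the plate). Then stop the roller on the black line across that opposite deck, clear of the plate, and leave it lying still there, within a few millimetres. Do not lift the roller, keep your fingers off the caps and the bed, and leave the things around it where they are.

Things in the scene. Friction and masses are not known exactly. Their poses are not given: they have to be found in the camera images.
- jig: the capping bed, fixed, aluminium, 260 mm long (its x, the rolling direction) by 155 mm wide (its y); origin on the worktop under the middle of the plate. Near deck from x = -125 to -44 mm, far deck from +44 to +135 mm, both ends open; the decks are level, 24 mm above the worktop. A fence along each side, 131 mm apart inside, 11 mm thick, top 35 mm above the worktop
- plate_mid (a point): middle of the white 24-well plate (fixed in the bed, 86 mm along x, 128 mm along y, its border level with the decks), at deck height; axes as the bed's
- park_line (a point): middle of the black line across the far deck, on the deck surface, 88 mm along x from plate_mid; axes as the bed's
- roller_center (a point): centre of the loose roller: a cylinder 86 mm in diameter, 127 mm long, dark rubber with metal end plates, 0.4 to 0.6 kg, too thick to grip. Its axis (its own y) lies across the bed with 2 mm play to each fence; centre 43 mm above the deck, crown 110 mm above the worktop. It begins on the near deck, 73 to 97 mm before plate_mid
- roller: the same roller (same point and axes). Pressed by a fingertip that moves along, it rolls without slipping and goes half as far as the tip, so several strokes are needed; let go, it soon stops by itself (but let go while pressed hard against a proud strip, it rolls back). The rubber gives about 1 mm under 10 N. It meets a proud strip with its centre 16 mm short of the strip's edge
- row1 (a joint): strip 1 of 4, counted from the near deck: a straight row of 6 joined flat caps, 104 mm long and 14 mm wide, across the bed at jig x = -27 mm. Value: how far it is pushed in; 0 = 3 mm proud of the decks, 0.003 = fully home, level with the decks. Friction fit: it yields to about 12 N downward and stays where it is left
- row2 (a joint): strip 2 of 4, counted from the near deck: a straight row of 6 joined flat caps, 104 mm long and 14 mm wide, across the bed at jig x = -9 mm. Value: how far it is pushed in; 0 = 3 mm proud of the decks, 0.003 = fully home, level with the decks. Friction fit: it yields to about 12 N downward and stays where it is left
- row3 (a joint): strip 3 of 4, counted from the near deck: a straight row of 6 joined flat caps, 104 mm long and 14 mm wide, across the bed at jig x = 9 mm. Value: how far it is pushed in; 0 = 3 mm proud of the decks, 0.003 = fully home, level with the decks. Friction fit: it yields to about 12 N downward and stays where it is left
- row4 (a joint): strip 4 of 4, counted from the near deck: a straight row of 6 joined flat caps, 104 mm long and 14 mm wide, across the bed at jig x = 27 mm. Value: how far it is pushed in; 0 = 3 mm proud of the decks, 0.003 = fully home, level with the decks. Friction fit: it yields to about 12 N downward and stays where it is left
- scint_vial_1: capped glass vial standing beside the bed, 27 mm across, 60 mm high; origin under it; a bystander
- scint_vial_2: the same kind of vial on the other side; origin under it; a bystander
- petri: flat round covered dish beside the bed, 63 mm across, 16 mm high; origin under it; a bystander
- marker_black: marker pen lying beside the bed, 135 mm long along its y, 16 mm high; origin under its middle; a bystander

How it is judged (in metres and radians):
On the way, in this order (a step that is already met when the one before it is completed fails the run):
1. the first strip is pressed home with the roller standing over the plate (value of joint row1 above 0.0022 m and x of roller_center in the frame of jig between -0.05 and 0.02 m), for 0.1 s.
2. all four strips are pressed home (value of joint each of row1, row2, row3, row4 above 0.0022 m), for 0.1 s.
At the end, for the whole second after the job is handed in: all four strips at least 2.2 mm of their 3 mm in; the roller at rest on the far deck between the fences, its axis within 7 mm of the black line (all of step 2 and x of roller_center in the frame of park_line between -0.007 and 0.007 m and z of roller_center in the frame of jig between 0.064 and 0.07 m and linear speed of roller below 0.005 m/s and angular speed of roller below 0.1 rad/s); the robot touches nothing.
It fails at once if the fingers press the roller with more than 25 N (contact force between the fingers and roller above 25 N).
It fails at once if the fingers press on the bed, the plate or the caps (more than 2 N) (contact force between the fingers and jig above 2 N).
It fails at once if the roller is lifted more than 12 mm off its running height (z of roller_center in the frame of jig above 0.079 m).
It fails at once if a bystander is moved more than 20 mm (distance of any of scint_vial_1, scint_vial_2, petri, marker_black from where it was at the start of the episode above 0.02 m).
It also fails if it takes over 72 s, if anything falls off the work surface, if the arm or the gripper's body presses on something with over 40 N, if the wrist force passes 120 N, or if a joint passes its speed limit or range.

## Working session

There is one attempt and no reset: what is moved stays moved. The work goes in short steps, Python scripts to look and compute and a tool call to move; the robot and the scene stay as the last step left them, time stands still between calls to the robot, and variables do not carry over. Pictures are saved under pics/ and viewed, and the job is handed in when it is done.

Besides the shell and the picture viewer there is one more tool, called after "Call:" in YAML: its name, and indented under it one key for each argument. drive_tool: Moves the arm, as the interface text tells. Shifts and turns lie within -1 to 1; 1 stands for 0.3 m of shift or 2 rad of turn. Its arguments: {"type":"object","properties":{"increments":{"type":"array"}},"required":["increments"]}

```bash
mkdir -p pics; python3 - <<'E'
from bench import *
import cv2
print(read_state())
for n in ("scene","top","wrist"):
    c=calibration(n); print(n,c)
    cv2.imwrite(f"pics/{n}0.png",cv2.cvtColor(get_image(n),cv2.COLOR_RGB2BGR))
E
```

```text
{'clock': 0.0, 'joints': array([ 1.54560664e+00,  3.85548247e-01,  6.65713500e-03, -5.39928994e-04,
       -1.19398919e+00, -2.58583039e-01]), 'joint_vel': array([-7.16059928e-04, -1.82723525e-06, -1.13657809e-03, -2.14227914e-03,
        1.29291251e-04, -1.62534952e-03]), 'joint_efforts': array([-4.81781590e-04, -3.92284262e+01,  1.88403994e+01,  4.18609992e+00,
       -4.56395719e-03,  3.55953581e-06]), 'position': array([174.81067057, 599.48219646, 241.23274663]), 'ee_rot': array([ 9.89936348e-01, -1.41509287e-01, -1.27894034e-04,  1.06411557e-03]), 'contact_force': array([-0.31514347, -0.11964757, -0.43117677]), 'wrist_torque': array([-0.00091564,  0.03187013,  0.07243513]), 'gripper_width': 85.459477799559}
scene {'fovy': 51.61874997869719, 'cx': 255.60540296825016, 'cy': 189.15847952151304, 'k1': -0.05544443209444196, 'R': array([[ 0.79516514, -0.60629864,  0.0106939 ],
       [-0.45148823, -0.60371875, -0.65702515],
       [ 0.40480957,  0.51761533, -0.7537928 ]]), 't': array([-577.37319187,  136.46841112,  840.02769959])}
top {'fovy': 55.7917083108407, 'cx': 252.06842168078623, 'cy': 190.03314199443864, 'k1': -0.059338898590509455, 'R': array([[-0.0259485 , -0.9990329 , -0.03549553],
       [-0.99819405,  0.02781841, -0.05324267],
       [ 0.05417861,  0.03404986, -0.99795054]]), 't': array([-242.90974025,  522.55303395,  897.3987473 ])}
wrist {'fovy': 61.36680093550995, 'cx': 252.49125062034415, 'cy': 192.4301629680411, 'k1': -0.045194987653940304, 'R': array([[-2.80951387e-01, -9.59721760e-01,  6.79549857e-04],
       [-9.24084792e-01,  2.70709956e-01,  2.69784020e-01],
       [-2.59101555e-01,  7.51682329e-02, -9.62920620e-01]]), 't': array([624.1957354 , -35.6135485 , 376.87900043])}
```

View pics/scene0.png

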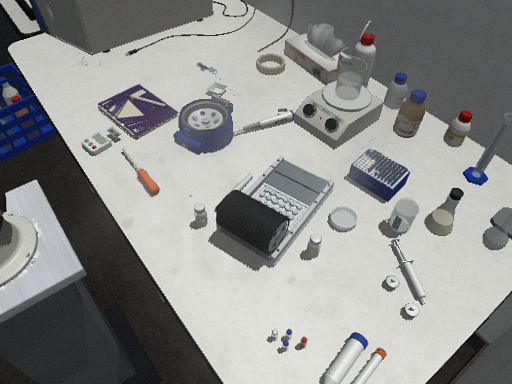

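View pics/top0.png

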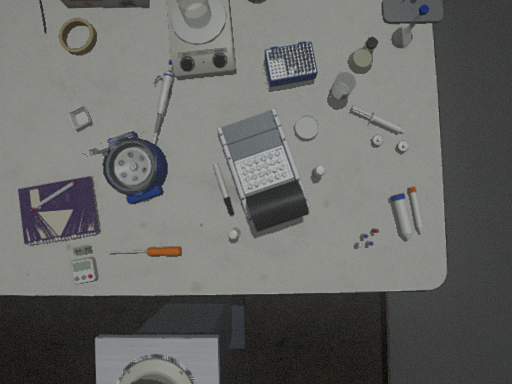

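View pics/wrist0.png

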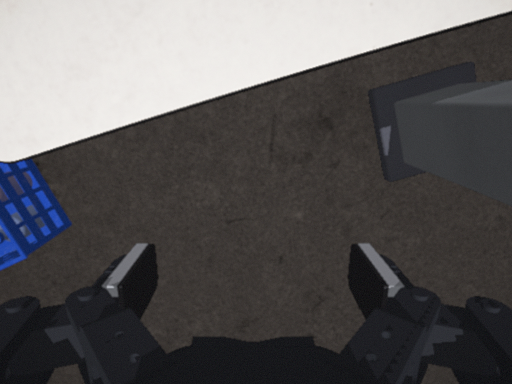

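The bed is at about (262,170) in the top view, with the roller at its near (lower) end at (277,206). I'll enlarge that part.

```bash
python3 - <<'E'
import cv2
a=cv2.imread("pics/top0.png")[95:245,205:345]; cv2.imwrite("pics/top0c.png",cv2.resize(a,None,fx=4,fy=4,interpolation=cv2.INTER_CUBIC))
a=cv2.imread("pics/scene0.png")[145:270,205:345]; cv2.imwrite("pics/scene0c.png",cv2.resize(a,None,fx=5,fy=4.8,interpolation=cv2.INTER_CUBIC)[:600])
E
```

```text
(no output)
```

View pics/top0c.png

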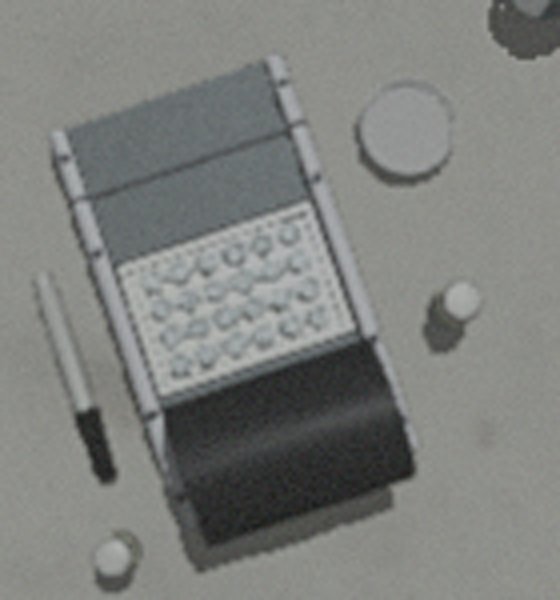

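View pics/scene0c.png

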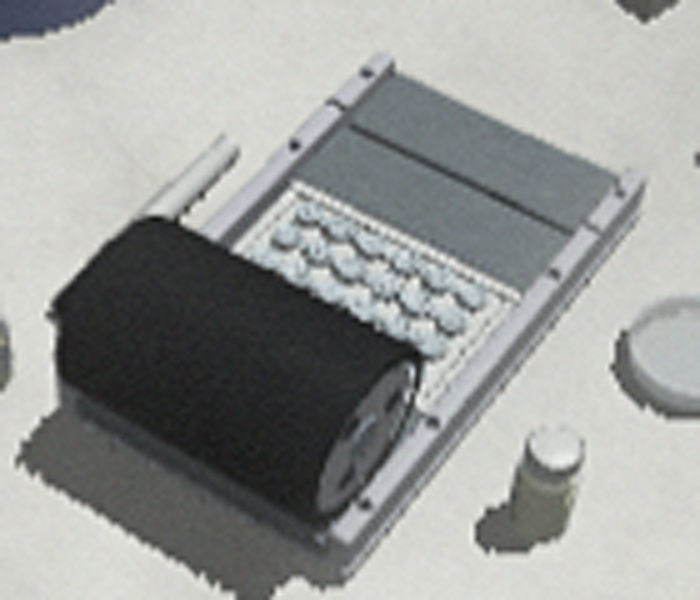

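```bash
cat > h.py <<'E'
import numpy as np, cv2
from scipy.optimize import least_squares
from bench import *
def proj(c,X):
    p=np.atleast_2d(X)@np.array(c["R"]).T+c["t"]
    s=p[:,:2]/p[:,2:]; r2=(s**2).sum(1,keepdims=True)
    f=192/np.tan(np.radians(c["fovy"])/2)
    return f*s*(1+c["k1"]*r2)+[c["cx"],c["cy"]]
def jw(q,P):
    P=np.atleast_2d(P).astype(float); c,s=np.cos(q[2]),np.sin(q[2])
    return np.c_[q[0]+c*P[:,0]-s*P[:,1], q[1]+s*P[:,0]+c*P[:,1], P[:,2]]
def silh(c,q,rx,n=90):
    # hull of roller
    a=np.linspace(0,2*np.pi,n); pts=[]
    for y in (-63.5,63.5):
        pts.append(np.c_[rx+43*np.cos(a),0*a+y,67+43*np.sin(a)])
    return proj(c,jw(q,np.vstack(pts)))
E
cat > fit.py <<'E'
from h import *
T=np.array([[80,198],[303,124],[119,267],[308,203],[358,330],[160,397],[52,130],[285,56]])/4+[205,95]-0.375
TP=np.array([[88,65.5,24],[88,-65.5,24],[43,64,24],[43,-64,24],[-43,-64,24],[-43,64,24],[135,76.5,35],[135,-76.5,35]])
S=np.array([[350,125],[577,230],[290,183],[520,295],[645,175]])/[5,4.8]+[205,145]-0.4
SP=np.array([[88,65.5,24],[88,-65.5,24],[43,64,24],[43,-64,24],[135,-76.5,35]])
ct,cs=calibration("top"),calibration("scene")
for use in ("t","s","ts"):
    def r(q):
        o=[]
        if "t" in use:o.append((proj(ct,jw(q,TP))-T).ravel())
        if "s" in use:o.append((proj(cs,jw(q,SP))-S).ravel())
        return np.concatenate(o)
    s=least_squares(r,[500,0,.3]); print(use,s.x,np.sqrt((s.fun**2).mean()))
print(r(s.x).reshape(-1,2).round(1).tolist())
q=s.x
for rx in (-97,-90,-85,-80,-73):
    h=silh(ct,q,rx)
    # compare along image: sample line dist
    hull=cv2.convexHull(h.astype(np.float32))
    L=[]
    for p in [(365,347),(265,376),(170,403),(215,543),(310,508),(410,470)]:
        u=np.array(p)/4+[205,95]-.375
        L.append(cv2.pointPolygonTest(hull,(float(u[0]),float(u[1])),True))
    print(rx,np.round(L,1))
# bystanders
f=lambda c:0
def unproj(c,u,z):
    return least_squares(lambda a:proj(c,[a[0],a[1],z])[0]-u,[500,0]).x
for n,p,z in [("vial1",(462,300),60),("vial2",(114,556),60),("petri",(405,130),16),("pen a",(45,275),12),("pen b",(106,478),12)]:
    w=unproj(ct,np.array(p)/4+[205,95]-.375,z); c,s_=np.cos(q[2]),np.sin(q[2]);d=w-q[:2]
    print(n,w.round(),"jig",round(c*d[0]+s_*d[1]),round(-s_*d[0]+c*d[1]))
E
python3 fit.py
```

```text
t [ 5.65488794e+02 -2.87467018e+02  2.91720601e-01] 1.2427016385916883
s [ 5.66573718e+02 -2.84288137e+02  3.06989567e-01] 0.8634021082522431
ts [ 5.65629846e+02 -2.86417504e+02  2.98619813e-01] 1.2529579682243772
[[2.4, 0.2], [-3.5, 1.8], [-1.1, -0.2], [0.6, -0.8], [-0.5, 0.2], [-0.4, 0.2], [-1.3, 0.1], [-0.8, -1.4], [-1.0, 0.4], [0.2, 2.5], [1.1, -0.4], [1.3, 0.9], [1.0, 0.8]]
-97 [ 0.9 -0.2 -1.4  1.6  2.3  1.4]
-90 [ 2.1  2.8  1.6 -1.4 -0.7  0.3]
-85 [ 2.4  4.9  3.3 -3.6 -2.9 -1.9]
-80 [ 2.6  7.1  3.4 -5.7 -5.  -4. ]
-73 [ 2.8 10.1  3.5 -8.8 -8.  -7. ]
vial1 [ 557. -420.] jig -48 -125
vial2 [ 412. -211.] jig -125 117
petri [ 669. -396.] jig 67 -135
pen a [ 585. -168.] jig 54 108
pen b [ 457. -203.] jig -79 111
```

Call:
drive_tool:
  increments:
    - [-1, [0, 0, 0], -0.0725]
    - [-1, [0, 0, 0], -0.0725]
    - [-1, [0, 0, 0], -0.0725]
    - [-1, [0, 0, 0], -0.0725]
    - [-1, [0.036, 0.166, 0], 0]
    - [-1, [0.036, 0.166, 0], 0]
    - [-1, [0.036, 0.166, 0], 0]
    - [-1, [0.036, 0.166, 0], 0]
    - [-1, [0.036, 0.166, 0], 0]
    - [-1, [0.036, 0.166, 0], 0]
    - [-1, [0.036, 0.166, 0], 0]
    - [-1, [0.036, 0.166, 0], 0]
    - [-1, [0.036, 0.166, 0], 0]

```text
clock: 1.78
position: [399.1, 198.1, 242.3]
ee_rot: [0.989, 0.148, 0.0, -0.0]
contact_force: [1.2, 0.1, -0.4]
gripper_width: 0.0
```

Call:
drive_tool:
  increments:
    - [-1, [0, 0.171, 0], 0]
    - [-1, [0, 0.171, 0], 0]
    - [-1, [0, 0.171, 0], 0]
    - [-1, [0, 0.171, 0], 0]
    - [-1, [0, 0.171, 0], 0]
    - [-1, [0, 0.171, 0], 0]
    - [-1, [0, 0.171, 0], 0]
    - [-1, [0, 0.171, 0], 0]
    - [-1, [0, 0.171, 0], 0]
    - [-1, [0, 0.171, 0], 0]
    - [-1, [0, 0, 0], 0]
    - [-1, [0, 0, 0], 0]

```text
clock: 3.28
position: [548.0, -290.8, 241.6]
ee_rot: [0.989, 0.147, -0.001, -0.0]
contact_force: [-0.2, 0.6, 0.7]
gripper_width: -0.1
```

```bash
python3 - <<'E'
from bench import *
import cv2,pickle
s=read_state();print(s['clock'],s['position'],s['joints'],s['contact_force'])
c=calibration("wrist");im=get_image("wrist");pickle.dump(c,open("w1.pkl","wb"))
im=cv2.cvtColor(im,cv2.COLOR_RGB2BGR);cv2.imwrite("pics/w1.png",im)
cv2.imwrite("pics/w1b.png",cv2.resize(im,None,fx=1.5625,fy=1.5625,interpolation=cv2.INTER_CUBIC))
E
```

```text
3.275 [ 548.02312322 -290.78217285  241.62395957] [-2.27489219e-01  3.78081938e-01 -3.87540292e-03 -3.99838674e-04
 -1.19031051e+00  2.09408514e+00] [-0.21319574  0.56359592  0.67835815]
```

View pics/w1b.png

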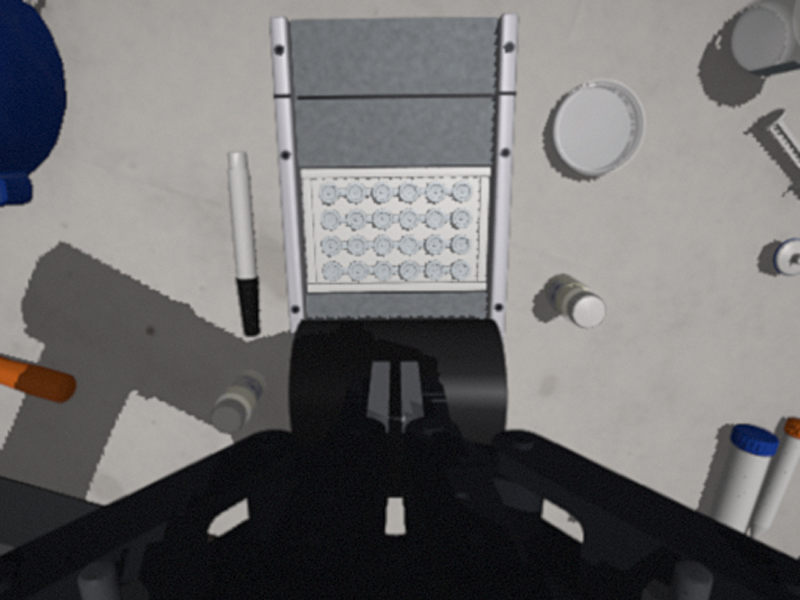

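```bash
python3 - <<'E'
import cv2
a=cv2.imread("pics/w1.png")[0:240,160:350]
cv2.imwrite("pics/w1c.png",cv2.resize(a[0:120],None,fx=4.2,fy=4.2,interpolation=cv2.INTER_CUBIC))
cv2.imwrite("pics/w1d.png",cv2.resize(a[100:240],None,fx=4.2,fy=4.2,interpolation=cv2.INTER_CUBIC))
E
```

```text
(no output)
```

View pics/w1c.png

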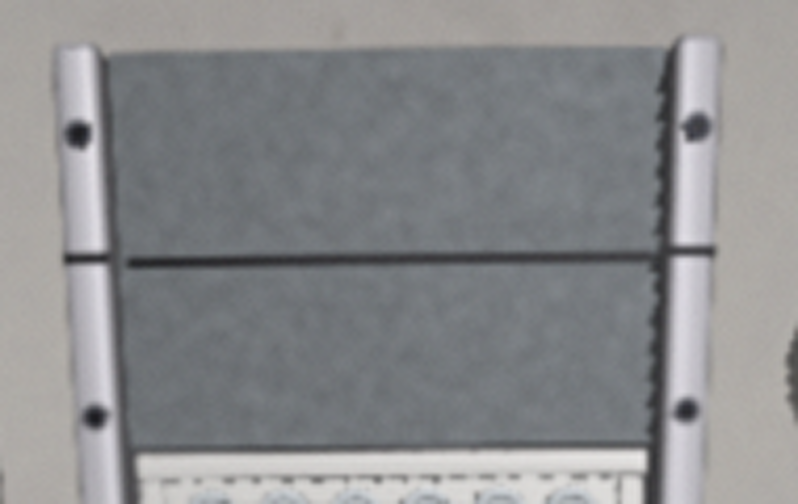

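View pics/w1d.png

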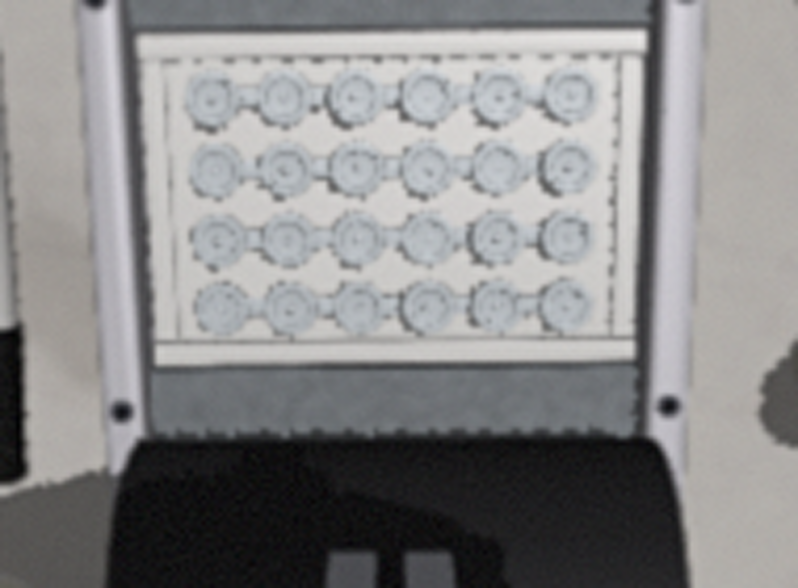

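```bash
cat > fit2.py <<'E'
from h import *
import pickle
c=pickle.load(open("w1.pkl","rb"))
o=lambda p,d:np.array(p)/4.2+[160,100*d]-0.38
D=[((65,258),0,(88,76.5,35)),((715,250),0,(88,-76.5,35)),((135,452),0,(43,64,24)),((648,448),0,(43,-64,24)),
((157,367),1,(-43,64,24)),((637,362),1,(-43,-64,24)),((212,98),1,(27,45,27)),((570,92),1,(27,-45,27)),((221,307),1,(-27,45,27)),((566,303),1,(-27,-45,27)),
((55,45),0,(135,76.5,35)),((720,38),0,(135,-76.5,35))]
U=np.array([o(a,b) for a,b,_ in D]);P=np.array([d[2] for d in D],float)
s=least_squares(lambda q:(proj(c,jw(q,P))-U).ravel(),[565,-286,.3]);q=s.x
print(q,np.sqrt((s.fun**2).mean()));print(s.fun.reshape(-1,2).round(1).tolist())
print("line mid pred",proj(c,jw(q,[88,0,24])),"obs",o((392,259),0))
for rx in (-97,-93,-90,-87):
    hull=cv2.convexHull(silh(c,q,rx).astype(np.float32)); u=o((400,438),1)
    print(rx,cv2.pointPolygonTest(hull,(float(u[0]),float(u[1])),True))
st=np.array([548.02,-290.78]);d=st-q[:2]
print("tcp in jig",np.cos(q[2])*d[0]+np.sin(q[2])*d[1],-np.sin(q[2])*d[0]+np.cos(q[2])*d[1])
E
python3 fit2.py
```

```text
[ 5.67227133e+02 -2.85197976e+02  3.05813801e-01] 0.7508354607510078
[[-0.7, 0.1], [0.6, 0.1], [-0.1, 0.5], [0.2, 0.1], [-0.8, 0.2], [-0.1, 0.2], [-0.0, 0.2], [0.6, 0.7], [0.0, 0.8], [0.4, 0.9], [-1.5, -1.3], [1.5, -1.7]]
line mid pred [[252.33571938  61.22837678]] obs [252.95333333  61.28666667]
-97 -2.2048097198166516
-93 1.4928251529588397
-90 4.282057381438653
-87 7.085061900540763
tcp in jig -19.996541734791165 0.4596477297616035
```

Call:
drive_tool:
  increments:
    - [-1, [-0.094, 0, 0], -0.005]
    - [-1, [-0.094, 0, 0], 0]
    - [-1, [-0.094, 0, 0], 0]
    - [-1, [0, 0, 0.12], 0]
    - [-1, [0, 0, 0.12], 0]
    - [-1, [0, 0, 0.12], 0]
    - [-1, [0, 0, 0.01], 0]
    - [-1, [0, 0, 0], 0]
    - [-1, [0, 0, 0], 0]

```text
clock: 4.45
position: [468.9, -316.4, 133.3]
ee_rot: [0.988, 0.153, 0.002, 0.001]
contact_force: [0.1, 0.1, 0.1]
gripper_width: -0.2
```

```bash
cat > st.py <<'E'
from h import *
import sys,pickle
q=[567.2,-285.2,.3058]
s=read_state();d=s['position'][:2]-np.array(q[:2]);c,n=np.cos(q[2]),np.sin(q[2])
F=s['contact_force'];e=s['ee_rot']
print("t",s['clock'],"jig",(c*d[0]+n*d[1]).round(2),(-n*d[0]+c*d[1]).round(2),"z",s['position'][2].round(2),"yaw",2*np.arctan2(e[1],e[0]),"Fjig",(c*F[0]+n*F[1]).round(2),(-n*F[0]+c*F[1]).round(2),F[2].round(2), s['joints'].round(2))
if len(sys.argv)>1:
    cc=calibration("wrist");k=sys.argv[1];im=cv2.cvtColor(get_image("wrist"),cv2.COLOR_RGB2BGR);pickle.dump(cc,open(k+".pkl","wb"))
    cv2.imwrite(f"pics/{k}.png",im);cv2.imwrite(f"pics/{k}b.png",cv2.resize(im,None,fx=1.5625,fy=1.5625,interpolation=cv2.INTER_CUBIC))
    cv2.imwrite(f"pics/{k}s.png",cv2.resize(cv2.cvtColor(get_image("scene"),cv2.COLOR_RGB2BGR)[145:270,205:345],None,fx=5,fy=4.8,interpolation=cv2.INTER_CUBIC))
E
python3 st.py w2
```

```text
t 4.45 jig -103.1 -0.13 z 133.32 yaw 0.30704806808352886 Fjig 0.12 0.08 0.14 [-0.31  0.39 -0.29  0.   -0.89  2.18]
```

View pics/w2b.png

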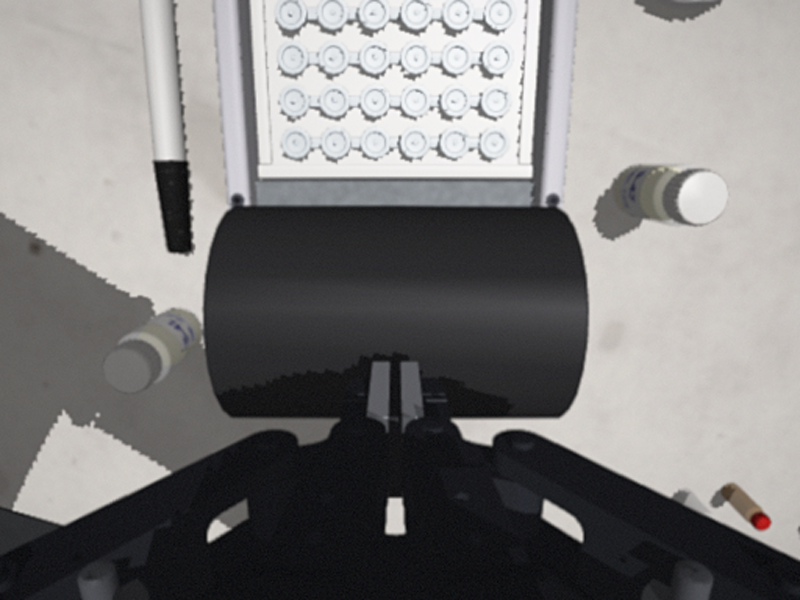

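View pics/w2s.png

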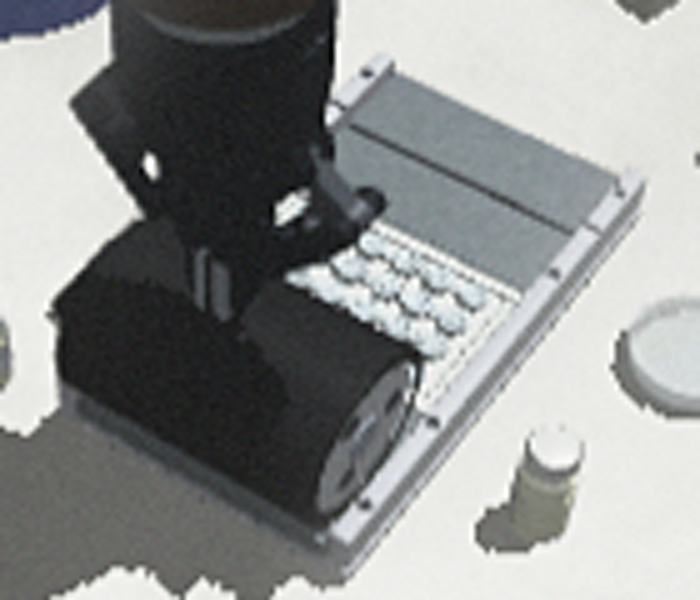

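Call:
drive_tool:
  increments:
    - [-1, [0, 0, 0.015], 0]
    - [-1, [0, 0, 0.015], 0]
    - [-1, [0, 0, 0.004], 0]
    - [-1, [0, 0, 0.002], 0]
    - [-1, [0, 0, 0], 0]
    - [-1, [0, 0, 0], 0]

```text
clock: 5.3
position: [468.0, -316.3, 120.9]
ee_rot: [0.988, 0.153, 0.0, 0.0]
contact_force: [-0.3, 2.0, 3.3]
gripper_width: -0.2
```

```bash
python3 st.py
```

```text
t 5.3 jig -103.95 0.25 z 120.89 yaw 0.30633992790259196 Fjig 0.34 1.98 3.3 [-0.31  0.4  -0.3   0.   -0.87  2.18]
```

Call:
drive_tool:
  increments:
    - [-1, [0, 0, 0.002], 0]
    - [-1, [0, 0, 0.001], 0]
    - [-1, [0, 0, 0], 0]
    - [-1, [0, 0, 0], 0]

```text
clock: 5.8
position: [468.4, -316.4, 120.8]
ee_rot: [0.988, 0.153, 0.001, 0.001]
contact_force: [-1.3, 2.1, 8.5]
gripper_width: 0.3
```

```bash
python3 st.py
```

```text
t 5.8 jig -103.64 -0.03 z 120.83 yaw 0.3067544942313244 Fjig -0.65 2.39 8.54 [-0.31  0.4  -0.3   0.   -0.86  2.18]
```

Call:
drive_tool:
  increments:
    - [-1, [0, 0, 0.002], 0]
    - [-1, [0, 0, 0.002], 0]
    - [-1, [0, 0, 0], 0]
    - [-1, [0.0067, 0, 0], 0]
    - [-1, [0.0133, 0, 0], 0]
    - [-1, [0.0133, 0, 0], 0]
    - [-1, [0.0133, 0, 0], 0]
    - [-1, [0.0133, 0, 0], 0]

```text
clock: 6.8
position: [486.2, -310.9, 120.9]
ee_rot: [0.988, 0.153, 0.001, 0.001]
contact_force: [-1.1, 4.2, 13.5]
gripper_width: 0.1
```

```bash
python3 st.py
```

```text
t 6.8 jig -84.95 -0.17 z 120.95 yaw 0.30728568380250737 Fjig 0.2 4.36 13.49 [-0.29  0.42 -0.28  0.   -0.87  2.17]
```

Call:
drive_tool:
  increments:
    - [-1, [0.0133, 0, 0.001], 0]
    - [-1, [0.0133, 0, 0], 0]
    - [-1, [0.0133, 0, 0], 0]
    - [-1, [0.0133, 0, 0], 0]
    - [-1, [0.0133, 0, 0], 0]
    - [-1, [0.0067, 0, 0], 0]
    - [-1, [0, 0, 0], 0]

```text
clock: 7.68
position: [507.7, -304.3, 120.7]
ee_rot: [0.988, 0.153, 0.002, 0.001]
contact_force: [0.1, 4.3, 12.2]
gripper_width: 0.0
```

```bash
python3 st.py w3
```

```text
t 7.675 jig -62.52 -0.27 z 120.67 yaw 0.30746967231395267 Fjig 1.43 4.07 12.24 [-0.27  0.44 -0.24  0.   -0.89  2.14]
```

View pics/w3b.png

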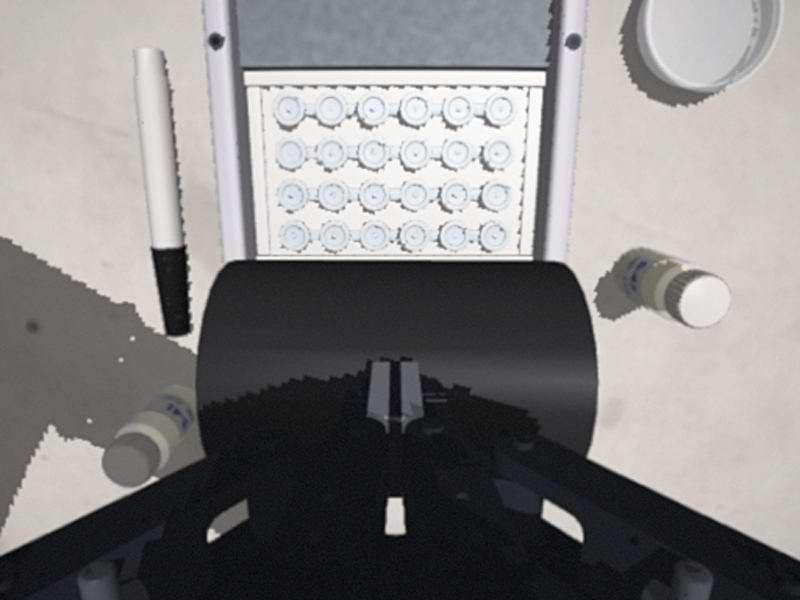

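```bash
cat > rx.py <<'E'
from h import *
import sys,pickle
from scipy.optimize import brentq
q=[567.2,-285.2,.3058]
c=pickle.load(open(sys.argv[1]+".pkl","rb"));r=float(sys.argv[2])/1.5625
f=lambda rx:silh(c,q,rx)[:,1].min()-r
try:
    x=brentq(f,-130,140);print("front silh rx",x)
except Exception as e: print(e,f(-100),f(100))
E
python3 rx.py w3 262; python3 rx.py w2 207
```

```text
front silh rx -74.89451617359762
front silh rx -95.64957065570343
```

Call:
drive_tool:
  increments:
    - [-1, [0, 0, -0.02], 0]
    - [-1, [-0.038, 0, 0], 0]
    - [-1, [-0.038, 0, 0], 0]
    - [-1, [0, 0, 0.01], 0]
    - [-1, [0, 0, 0.006], 0]
    - [-1, [0, 0, 0.003], 0]
    - [-1, [0, 0, 0.002], 0]
    - [-1, [0, 0, 0.001], 0]
    - [-1, [0, 0, 0], 0]

```text
clock: 8.9
position: [485.5, -311.3, 120.4]
ee_rot: [0.988, 0.153, 0.001, 0.001]
contact_force: [-2.9, 4.8, 14.8]
gripper_width: -0.2
```

```bash
python3 st.py w4;
```

```text
t 8.9 jig -85.78 -0.32 z 120.38 yaw 0.3077143135090907 Fjig -1.29 5.49 14.77 [-0.29  0.42 -0.28  0.   -0.87  2.17]
```

View pics/w4b.png

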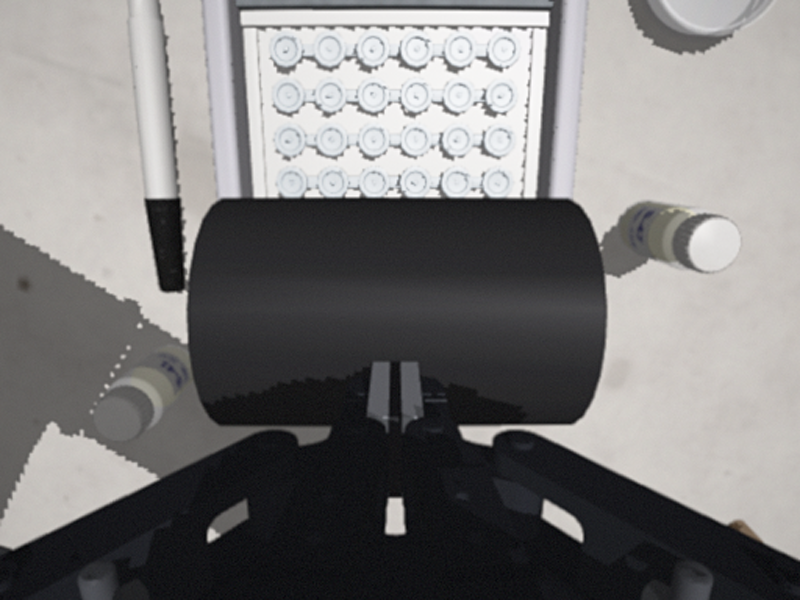

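```bash
python3 rx.py w4 198
```

```text
front silh rx -74.01163153143482
```

Call:
drive_tool:
  increments:
    - [-1, [0.0067, 0, 0.001], 0]
    - [-1, [0.0133, 0, 0], 0]
    - [-1, [0.0133, 0, 0], 0]
    - [-1, [0.0133, 0, 0], 0]
    - [-1, [0.0133, 0, 0], 0]
    - [-1, [0.0133, 0, 0], 0]
    - [-1, [0.0133, 0, 0], 0]
    - [-1, [0.0133, 0, 0], 0]
    - [-1, [0.0133, 0, 0], 0]
    - [-1, [0.0133, 0, 0], 0]
    - [-1, [0.0133, 0, 0], 0]
    - [-1, [0, 0, 0], 0]

```text
clock: 10.5
position: [526.7, -298.4, 120.8]
ee_rot: [0.988, 0.154, 0.003, 0.002]
contact_force: [-0.8, 6.2, 14.4]
gripper_width: 0.2
```

```bash
python3 st.py w5;
```

```text
t 10.5 jig -42.64 -0.41 z 120.8 yaw 0.30823369619287594 Fjig 1.06 6.15 14.4 [-0.25  0.46 -0.21  0.   -0.9   2.13]
```

View pics/w5b.png

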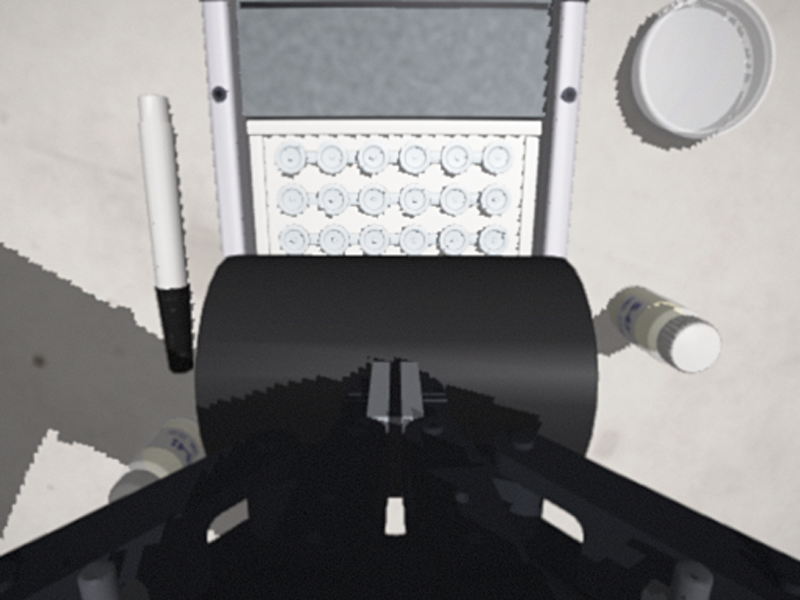

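```bash
python3 rx.py w5 256
```

```text
front silh rx -52.627075360215706
```

Call:
drive_tool:
  increments:
    - [-1, [0, 0, -0.02], 0]
    - [-1, [-0.037, 0, 0], 0]
    - [-1, [-0.037, 0, 0], 0]
    - [-1, [0, 0, 0.01], 0]
    - [-1, [0, 0, 0.006], 0]
    - [-1, [0, -0.001, 0.003], 0]
    - [-1, [0, -0.001, 0.002], 0]
    - [-1, [0, 0, 0.001], 0]
    - [-1, [0, 0, 0], 0]

```text
clock: 11.72
position: [504.3, -305.2, 120.0]
ee_rot: [0.988, 0.153, 0.002, 0.002]
contact_force: [-2.7, 3.8, 13.6]
gripper_width: -0.0
```

```bash
python3 st.py w6;
```

```text
t 11.725 jig -66.04 -0.13 z 119.96 yaw 0.30772237146205655 Fjig -1.42 4.45 13.58 [-0.27  0.44 -0.25  0.   -0.88  2.15]
```

View pics/w6b.png

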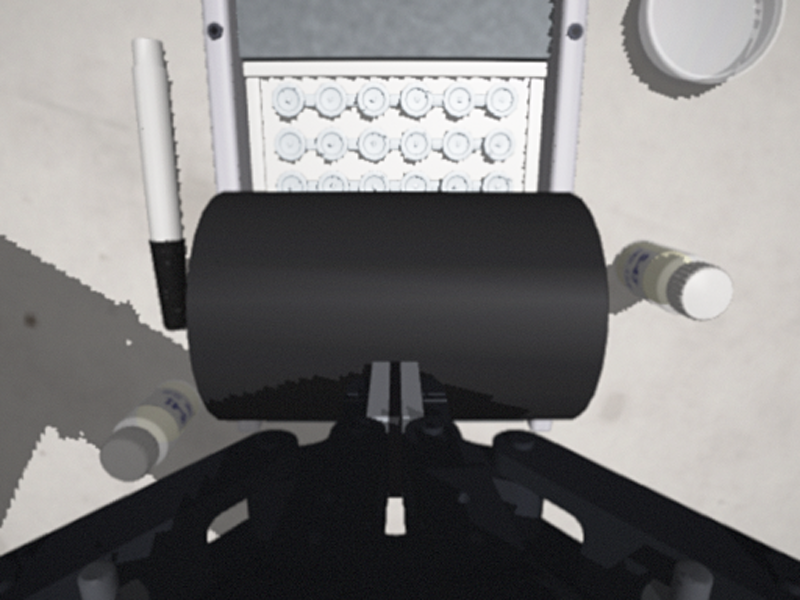

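```bash
python3 rx.py w6 192
```

```text
front silh rx -52.04034187550709
```

Call:
drive_tool:
  increments:
    - [-1, [0.0067, 0, 0.0015], 0]
    - [-1, [0.01, 0, 0.001], 0]
    - [-1, [0.01, 0, 0], 0]
    - [-1, [0.01, 0, 0], 0]

```text
clock: 12.32
position: [514.9, -302.1, 120.7]
ee_rot: [0.988, 0.154, 0.002, 0.002]
contact_force: [-4.5, 3.7, 21.8]
gripper_width: 0.1
```

```bash
python3 st.py
```

```text
t 12.325 jig -55.0 -0.32 z 120.66 yaw 0.30824017079679694 Fjig -3.13 4.91 21.77 [-0.26  0.45 -0.23  0.   -0.89  2.14]
```

Call:
drive_tool:
  increments:
    - [-1, [0.0067, 0, -0.0015], 0]
    - [-1, [0.0067, 0, 0], 0]
    - [-1, [0.0067, 0, 0], 0]

```text
clock: 12.7
position: [521.0, -300.2, 120.9]
ee_rot: [0.988, 0.153, 0.002, 0.002]
contact_force: [-3.4, 4.4, 18.6]
gripper_width: 0.2
```

```bash
python3 st.py w7
```

```text
t 12.7 jig -48.55 -0.36 z 120.85 yaw 0.30814353314101994 Fjig -1.91 5.17 18.61 [-0.25  0.45 -0.22  0.   -0.9   2.13]
```

View pics/w7b.png

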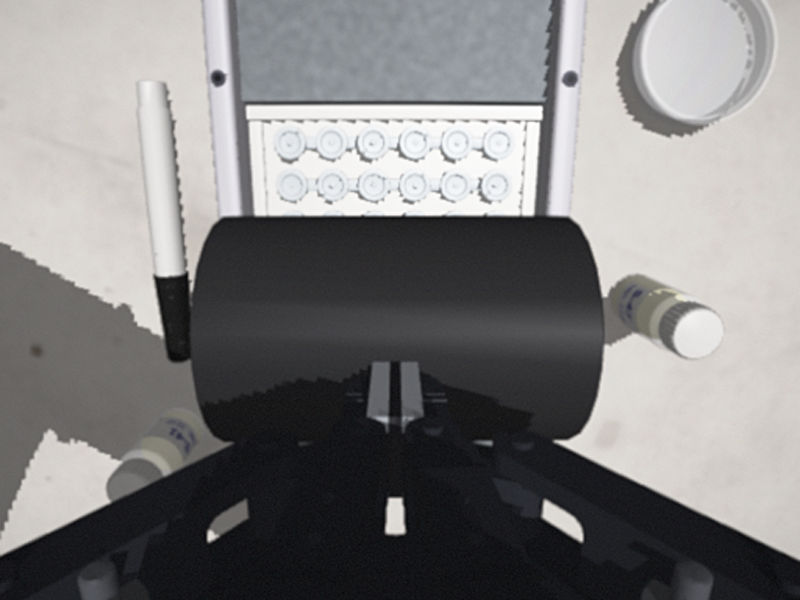

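```bash
python3 rx.py w7 217
```

```text
front silh rx -43.71317211204983
```

Call:
drive_tool:
  increments:
    - [-1, [0.0067, 0, 0], 0]
    - [-1, [0.0067, 0, 0], 0]
    - [-1, [0.0067, 0, 0], 0]
    - [-1, [0.0067, 0, 0], 0]

```text
clock: 13.3
position: [529.1, -297.7, 121.0]
ee_rot: [0.988, 0.153, 0.003, 0.002]
contact_force: [-2.6, 4.0, 18.1]
gripper_width: -0.0
```

```bash
python3 st.py
```

```text
t 13.3 jig -40.13 -0.43 z 120.95 yaw 0.30821761673713427 Fjig -1.3 4.57 18.11 [-0.25  0.46 -0.2   0.   -0.9   2.12]
```

Call:
drive_tool:
  increments:
    - [-1, [0.0067, 0, 0], 0]
    - [-1, [0.0067, 0, 0], 0]
    - [-1, [0.0067, 0, 0], 0]
    - [-1, [0.0067, 0, 0], 0]
    - [-1, [0.0067, 0, 0], 0]
    - [-1, [0.0067, 0, 0], 0]
    - [-1, [0.0067, 0, 0], 0]

```text
clock: 14.18
position: [542.9, -293.6, 120.8]
ee_rot: [0.988, 0.154, 0.003, 0.002]
contact_force: [-0.9, 3.1, 16.9]
gripper_width: -0.1
```

```bash
python3 st.py w8
```

```text
t 14.175 jig -25.73 -0.65 z 120.83 yaw 0.3082986284620525 Fjig 0.08 3.21 16.89 [-0.23  0.47 -0.18  0.   -0.91  2.11]
```

View pics/w8b.png

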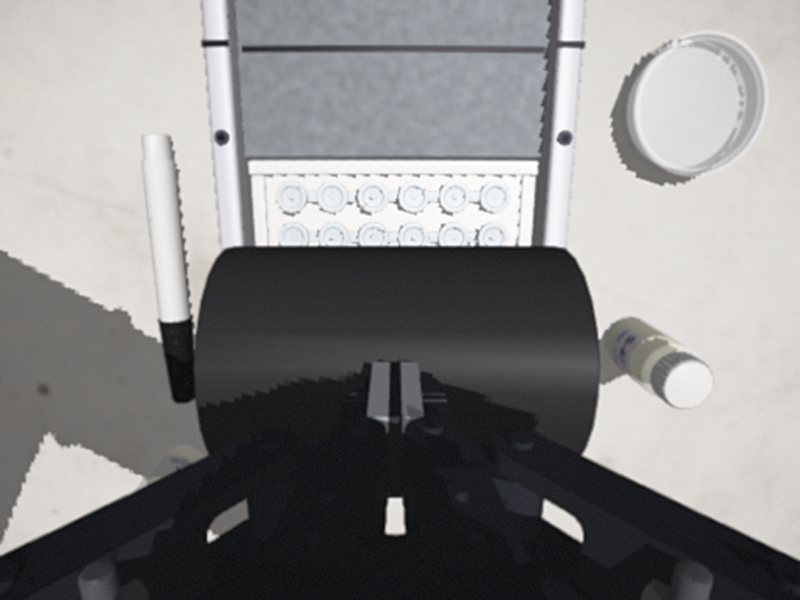

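```bash
python3 rx.py w8 247
```

```text
front silh rx -32.15192445252809
```

Call:
drive_tool:
  increments:
    - [-1, [0, 0, -0.02], 0]
    - [-1, [-0.028, 0, 0], 0]
    - [-1, [-0.028, 0, 0], 0]
    - [-1, [0, -0.002, 0.01], 0]
    - [-1, [0, 0, 0.006], 0]
    - [-1, [0, 0, 0.003], 0]
    - [-1, [0, 0, 0.001], 0]
    - [-1, [0, 0, 0], 0]
    - [-1, [0, 0, 0], 0]

```text
clock: 15.4
position: [525.8, -297.8, 120.6]
ee_rot: [0.988, 0.153, 0.003, 0.002]
contact_force: [-1.2, 3.7, 17.7]
gripper_width: -0.2
```

```bash
python3 st.py w9;
```

```text
t 15.4 jig -43.29 0.5 z 120.58 yaw 0.3080000137100547 Fjig -0.05 3.91 17.72 [-0.25  0.46 -0.21  0.   -0.9   2.12]
```

View pics/w9b.png

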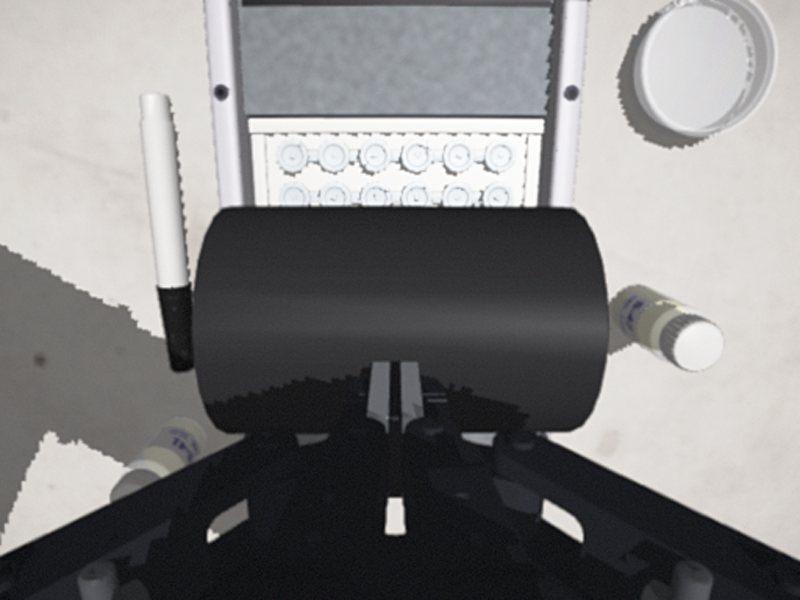

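```bash
python3 rx.py w9 207
```

```text
front silh rx -34.71159404618462
```

Call:
drive_tool:
  increments:
    - [-1, [0.0067, 0, -0.001], 0]
    - [-1, [0.0067, 0, 0], 0]
    - [-1, [0.0067, 0, 0], 0]
    - [-1, [0.0067, 0, 0], 0]

```text
clock: 16.0
position: [533.3, -295.5, 120.9]
ee_rot: [0.988, 0.153, 0.002, 0.002]
contact_force: [-2.9, 3.6, 17.6]
gripper_width: -0.1
```

```bash
python3 st.py
```

```text
t 16.0 jig -35.44 0.34 z 120.86 yaw 0.3079355861526163 Fjig -1.66 4.29 17.56 [-0.24  0.46 -0.19  0.   -0.91  2.12]
```

Call:
drive_tool:
  increments:
    - [-1, [0.0067, 0, 0], 0]
    - [-1, [0.0067, 0, 0], 0]
    - [-1, [0.0067, 0, 0], 0]
    - [-1, [0.0067, 0, 0], 0]
    - [-1, [0.0067, 0, 0], 0]

```text
clock: 16.62
position: [542.7, -292.6, 121.0]
ee_rot: [0.988, 0.153, 0.002, 0.002]
contact_force: [-3.0, 3.7, 17.3]
gripper_width: 0.3
```

```bash
python3 st.py
```

```text
t 16.625 jig -25.63 0.34 z 120.95 yaw 0.3077753508941641 Fjig -1.79 4.44 17.28 [-0.23  0.47 -0.18  0.   -0.91  2.11]
```

Call:
drive_tool:
  increments:
    - [-1, [0.0067, 0, 0.0003], 0]
    - [-1, [0.0067, 0, 0], 0]
    - [-1, [0.0067, 0, 0], 0]
    - [-1, [0.0067, 0, 0], 0]
    - [-1, [0.0067, 0, 0], 0]
    - [-1, [0.0067, 0, 0], 0]
    - [-1, [0.0067, 0, 0], 0]
    - [-1, [0.0067, 0, 0], 0]
    - [-1, [0.0067, 0, 0], 0]
    - [-1, [0.0067, 0, 0], 0]
    - [-1, [0, 0, 0], 0]

```text
clock: 18.0
position: [562.8, -286.4, 120.7]
ee_rot: [0.988, 0.153, 0.003, 0.002]
contact_force: [0.7, 3.9, 14.7]
gripper_width: -0.1
```

```bash
python3 st.py w10
```

```text
t 18.0 jig -4.54 0.19 z 120.66 yaw 0.30797732642703163 Fjig 1.83 3.5 14.75 [-0.21  0.5  -0.14  0.   -0.93  2.09]
```

View pics/w10b.png

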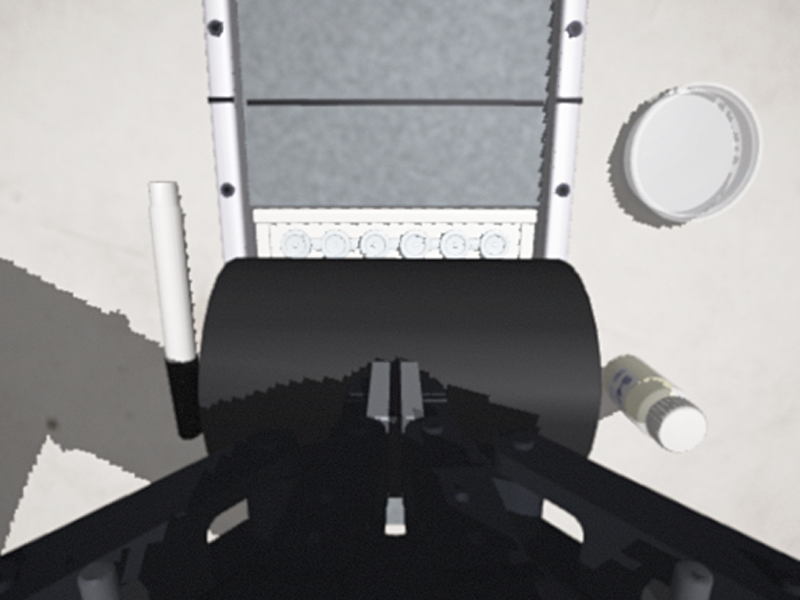

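```bash
python3 rx.py w10 259
```

```text
front silh rx -15.615693707726392
```

Call:
drive_tool:
  increments:
    - [-1, [0, 0, -0.02], 0]
    - [-1, [-0.035, 0, 0], 0]
    - [-1, [-0.035, 0, 0], 0]
    - [-1, [0, -0.001, 0.01], 0]
    - [-1, [0, 0, 0.006], 0]
    - [-1, [0, 0, 0.003], 0]
    - [-1, [0, 0, 0.001], 0]
    - [-1, [0, 0, 0], 0]
    - [-1, [0, 0, 0], 0]

```text
clock: 19.23
position: [542.0, -292.3, 120.6]
ee_rot: [0.988, 0.153, 0.002, 0.002]
contact_force: [-1.7, 4.4, 16.0]
gripper_width: 0.0
```

```bash
python3 st.py w11;
```

```text
t 19.225 jig -26.2 0.82 z 120.61 yaw 0.3079132297689922 Fjig -0.27 4.71 16.03 [-0.23  0.47 -0.18  0.   -0.91  2.11]
```

View pics/w11b.png

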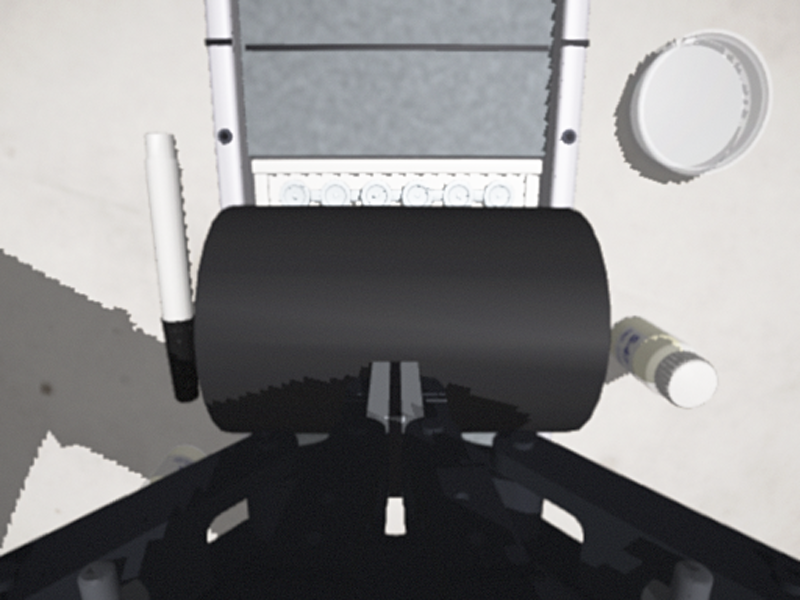

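View pics/w11s.png

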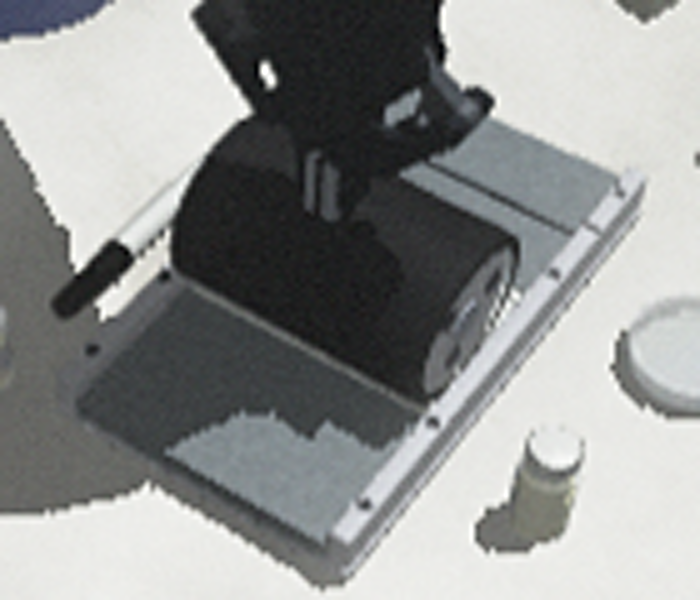

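```bash
python3 rx.py w11 207
```

```text
front silh rx -17.61434604414428
```

Call:
drive_tool:
  increments:
    - [-1, [0.0067, 0, 0], 0]
    - [-1, [0.0067, 0, 0], 0]
    - [-1, [0.0067, 0, 0], 0]
    - [-1, [0.0067, 0, 0], 0]
    - [-1, [0.0067, 0, 0], 0]

```text
clock: 19.95
position: [551.8, -289.3, 120.9]
ee_rot: [0.988, 0.153, 0.003, 0.002]
contact_force: [-4.1, 3.9, 17.3]
gripper_width: 0.1
```

```bash
python3 st.py
```

```text
t 19.95 jig -15.92 0.74 z 120.91 yaw 0.3079852717571178 Fjig -2.73 4.98 17.32 [-0.22  0.48 -0.16  0.   -0.92  2.1 ]
```

Call:
drive_tool:
  increments:
    - [-1, [0.0067, 0, 0], 0]
    - [-1, [0.0067, 0, 0], 0]
    - [-1, [0.0067, 0, 0], 0]
    - [-1, [0.0067, 0, 0.0003], 0]
    - [-1, [0.0067, 0, 0.0003], 0]
    - [-1, [0.0067, 0, 0.0003], 0]
    - [-1, [0.0067, 0, 0], 0]

```text
clock: 20.82
position: [565.0, -285.1, 120.9]
ee_rot: [0.988, 0.153, 0.002, 0.002]
contact_force: [-3.1, 4.2, 17.9]
gripper_width: -0.0
```

```bash
python3 st.py
```

```text
t 20.825 jig -2.11 0.73 z 120.93 yaw 0.30794494716647947 Fjig -1.65 4.92 17.9 [-0.21  0.5  -0.13  0.   -0.93  2.09]
```

Call:
drive_tool:
  increments:
    - [-1, [0.0067, 0, 0.0003], 0]
    - [-1, [0.0067, 0, 0], 0]
    - [-1, [0.0067, 0, 0.0003], 0]
    - [-1, [0.0067, 0, 0], 0]
    - [-1, [0.0067, 0, 0.0003], 0]
    - [-1, [0.0067, 0, 0], 0]
    - [-1, [0.0067, 0, 0], 0]
    - [-1, [0.0067, 0, 0], 0]
    - [-1, [0, 0, 0], 0]

```text
clock: 21.95
position: [581.4, -280.2, 120.5]
ee_rot: [0.988, 0.153, 0.004, 0.002]
contact_force: [-0.1, 4.5, 14.9]
gripper_width: 0.1
```

```bash
python3 st.py w12
```

```text
t 21.95 jig 15.03 0.5 z 120.55 yaw 0.3082087003015533 Fjig 1.24 4.36 14.92 [-0.2   0.52 -0.1   0.   -0.94  2.08]
```

View pics/w12b.png

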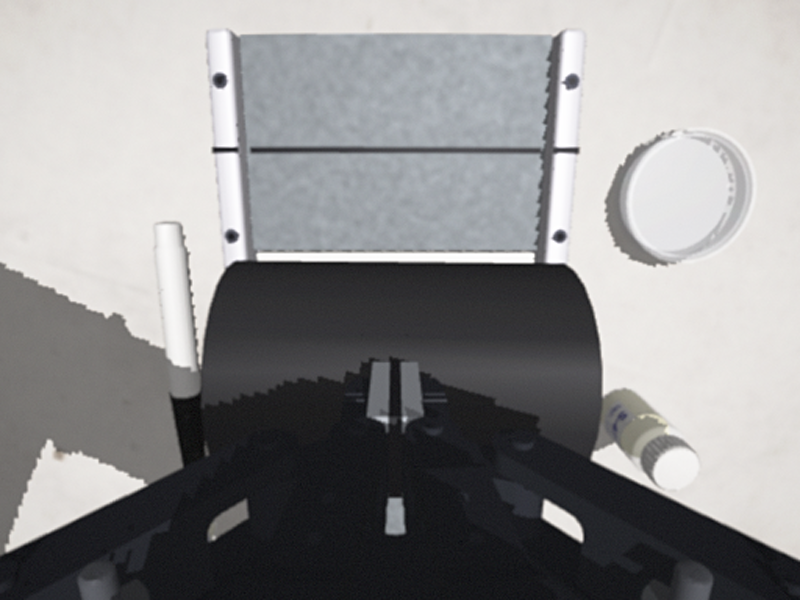

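```bash
python3 rx.py w12 263
```

```text
front silh rx 2.426388239626082
```

Call:
drive_tool:
  increments:
    - [-1, [0, 0, -0.02], 0]
    - [-1, [-0.035, 0, 0], 0]
    - [-1, [-0.035, 0, 0], 0]
    - [-1, [0, 0, 0.01], 0]
    - [-1, [0, 0, 0.006], 0]
    - [-1, [0, 0, 0.0025], 0]
    - [-1, [0, 0, 0], 0]
    - [-1, [0, 0, 0], 0]

```text
clock: 23.05
position: [560.5, -286.5, 120.9]
ee_rot: [0.988, 0.153, 0.003, 0.002]
contact_force: [-2.2, 4.4, 16.6]
gripper_width: 0.1
```

```bash
python3 st.py w13;
```

```text
t 23.05 jig -6.77 0.73 z 120.92 yaw 0.30778979851225 Fjig -0.83 4.83 16.58 [-0.22  0.49 -0.14  0.   -0.93  2.09]
```

View pics/w13b.png

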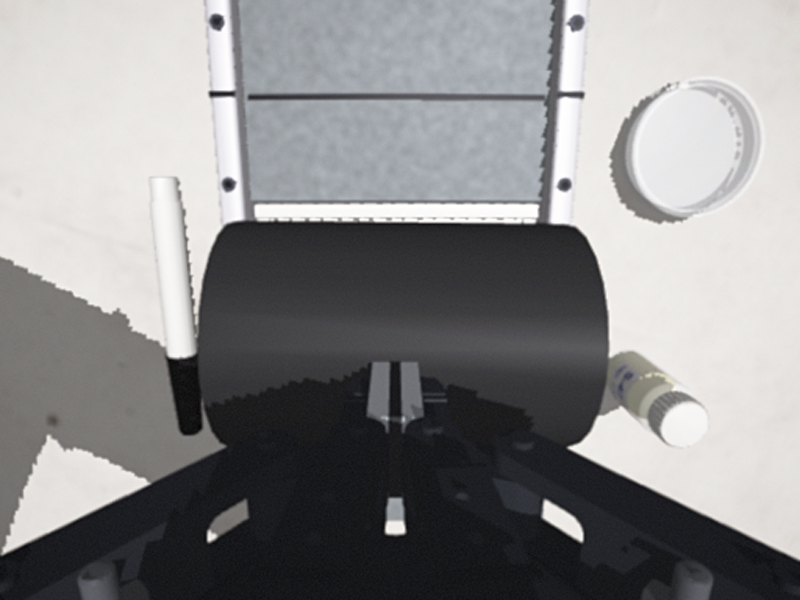

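View pics/w13s.png

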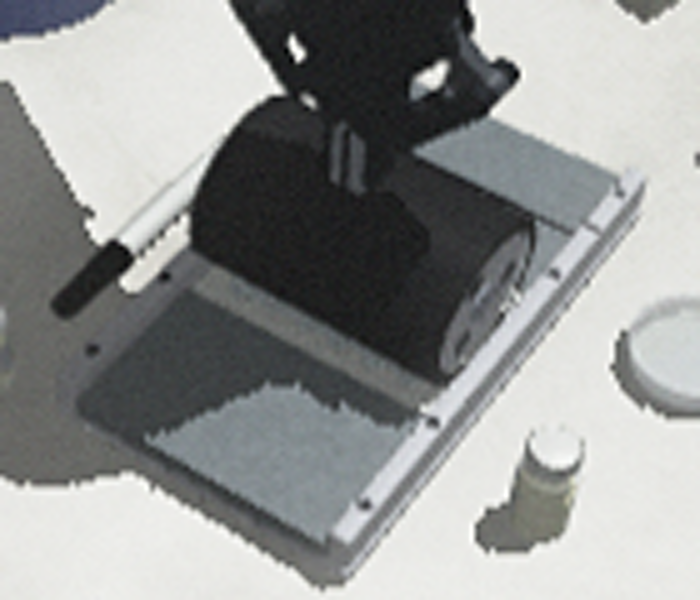

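```bash
python3 rx.py w13 223
```

```text
front silh rx -4.0937063157321285
```

Call:
drive_tool:
  increments:
    - [-1, [0.0067, 0, 0], 0]
    - [-1, [0.0067, 0, 0], 0]
    - [-1, [0.0067, 0, 0], 0]
    - [-1, [0.0067, 0, 0], 0]
    - [-1, [0.0067, 0, 0], 0]

```text
clock: 23.78
position: [569.8, -283.4, 120.8]
ee_rot: [0.988, 0.153, 0.003, 0.002]
contact_force: [-1.7, 4.6, 17.3]
gripper_width: -0.1
```

```bash
python3 st.py
```

```text
t 23.775 jig 3.01 0.89 z 120.83 yaw 0.3077160556683994 Fjig -0.24 4.92 17.31 [-0.21  0.5  -0.12  0.   -0.94  2.08]
```

Call:
drive_tool:
  increments:
    - [-1, [0, 0, -0.02], 0]
    - [-1, [-0.028, 0, 0], 0]
    - [-1, [-0.028, 0, 0], 0]
    - [-1, [0, -0.001, 0.01], 0]
    - [-1, [0, 0, 0.006], 0]
    - [-1, [0, 0, 0.003], 0]
    - [-1, [0, 0, 0], 0]
    - [-1, [0, 0, 0], 0]

```text
clock: 24.78
position: [553.0, -288.3, 119.6]
ee_rot: [0.988, 0.153, 0.001, 0.001]
contact_force: [-2.6, 2.3, 12.2]
gripper_width: -0.0
```

```bash
python3 st.py w14;
```

```text
t 24.775 jig -14.44 1.29 z 119.61 yaw 0.30745135783444 Fjig -1.76 2.92 12.19 [-0.22  0.49 -0.16  0.   -0.92  2.1 ]
```

View pics/w14b.png

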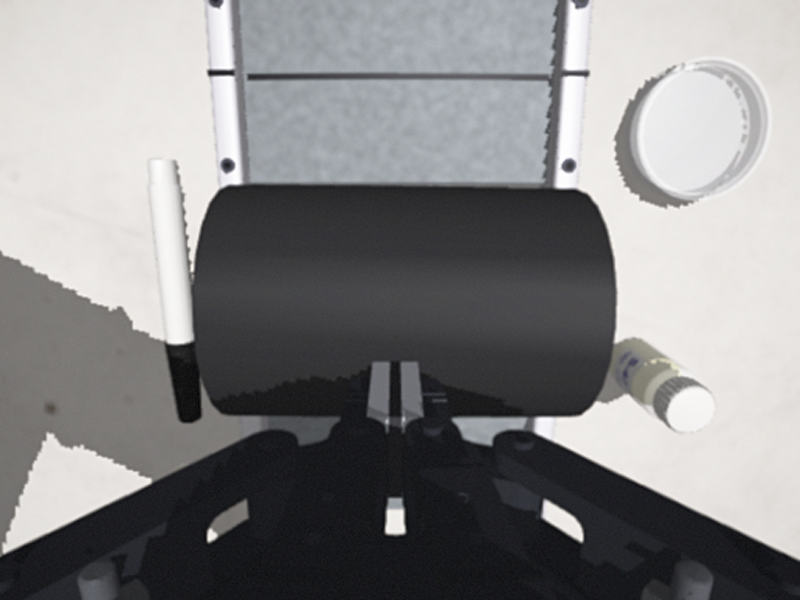

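```bash
python3 rx.py w14 185
```

```text
front silh rx 2.082228682642303
```

Call:
drive_tool:
  increments:
    - [-1, [0.0067, 0, 0], 0]
    - [-1, [0.0067, 0, 0], 0]
    - [-1, [0.0067, 0, 0], 0]
    - [-1, [0.0067, 0, 0], 0]

```text
clock: 25.38
position: [560.7, -286.0, 120.4]
ee_rot: [0.988, 0.153, 0.001, 0.002]
contact_force: [-4.2, 2.9, 14.8]
gripper_width: 0.1
```

```bash
python3 st.py
```

```text
t 25.375 jig -6.4 1.17 z 120.41 yaw 0.30776374448126054 Fjig -3.13 4.03 14.83 [-0.21  0.49 -0.14  0.   -0.93  2.09]
```

Call:
drive_tool:
  increments:
    - [-1, [0.0067, 0, 0], 0]
    - [-1, [0.0067, 0, 0], 0]
    - [-1, [0.0067, 0, 0], 0]
    - [-1, [0.0067, 0, 0], 0]
    - [-1, [0.0067, 0, 0], 0]

```text
clock: 26.0
position: [570.9, -283.0, 120.9]
ee_rot: [0.988, 0.153, 0.002, 0.002]
contact_force: [-1.6, 2.8, 14.5]
gripper_width: -0.3
```

```bash
python3 st.py
```

```text
t 26.0 jig 4.2 0.96 z 120.89 yaw 0.3078069353124444 Fjig -0.7 3.18 14.55 [-0.21  0.51 -0.12  0.   -0.94  2.08]
```

Roller about 11, over strip 3 and pressing strip 4. I'll add a little pressure to get back to 17–18 N.

Call:
drive_tool:
  increments:
    - [-1, [0.0067, 0, 0.0012], 0]
    - [-1, [0.0067, 0, 0.0006], 0]
    - [-1, [0.0067, 0, 0], 0]
    - [-1, [0.0067, 0, 0], 0]

```text
clock: 26.5
position: [579.3, -280.5, 120.9]
ee_rot: [0.988, 0.153, 0.003, 0.002]
contact_force: [-1.7, 4.0, 15.9]
gripper_width: 0.5
```

```bash
python3 st.py w15
```

```text
t 26.5 jig 13.0 0.84 z 120.92 yaw 0.30818032982574295 Fjig -0.38 4.31 15.88 [-0.2   0.51 -0.11  0.   -0.94  2.08]
```

View pics/w15b.png

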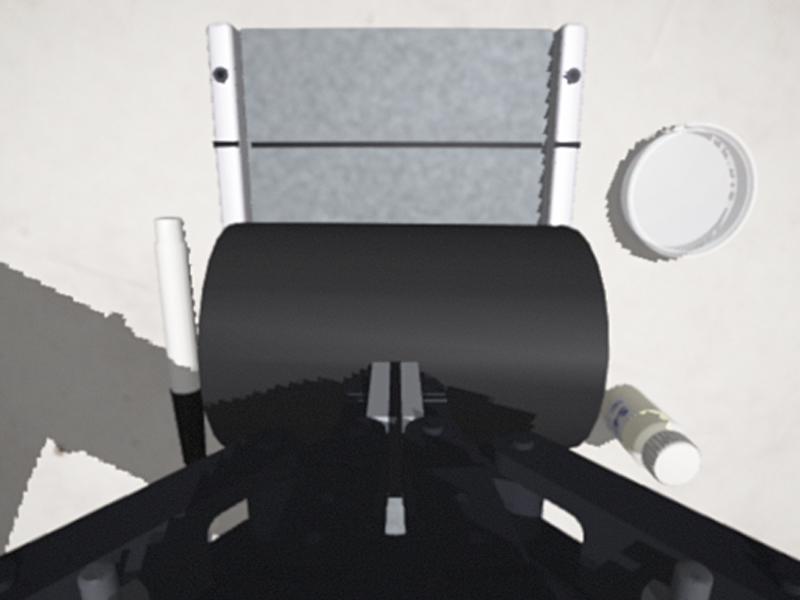

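```bash
python3 rx.py w15 224
```

```text
front silh rx 15.308225543972075
```

Call:
drive_tool:
  increments:
    - [-1, [0.0067, 0, 0.0006], 0]
    - [-1, [0.0067, 0, 0.0003], 0]
    - [-1, [0.0067, 0, 0], 0]
    - [-1, [0.0067, 0, 0], 0]
    - [-1, [0.0067, 0, 0], 0]
    - [-1, [0.0067, 0, 0], 0]

```text
clock: 27.35
position: [591.2, -276.9, 120.9]
ee_rot: [0.988, 0.153, 0.003, 0.002]
contact_force: [-1.3, 2.5, 17.1]
gripper_width: -0.3
```

```bash
python3 st.py
```

```text
t 27.35 jig 25.35 0.71 z 120.9 yaw 0.3082197828918098 Fjig -0.5 2.83 17.11 [-0.19  0.53 -0.08  0.   -0.95  2.07]
```

Call:
drive_tool:
  increments:
    - [-1, [0.0067, 0, 0], 0]
    - [-1, [0.0067, 0, 0.0003], 0]
    - [-1, [0.0067, 0, 0], 0]
    - [-1, [0.0067, 0, 0.0003], 0]
    - [-1, [0.0067, 0, 0.0003], 0]
    - [-1, [0.0067, 0, 0], 0]
    - [-1, [0.0067, 0, 0], 0]
    - [-1, [0, 0, 0], 0]

```text
clock: 28.35
position: [605.2, -272.5, 120.6]
ee_rot: [0.988, 0.154, 0.004, 0.002]
contact_force: [-0.7, 3.8, 14.8]
gripper_width: 0.2
```

```bash
python3 st.py w16
```

```text
t 28.35 jig 40.09 0.68 z 120.64 yaw 0.308496554234796 Fjig 0.46 3.81 14.82 [-0.18  0.54 -0.05  0.   -0.96  2.06]
```

View pics/w16b.png

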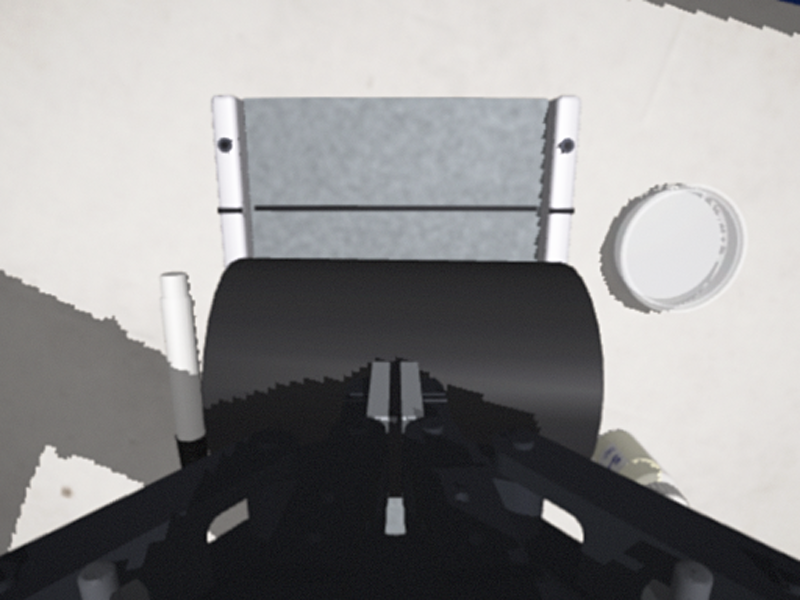

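View pics/w16s.png

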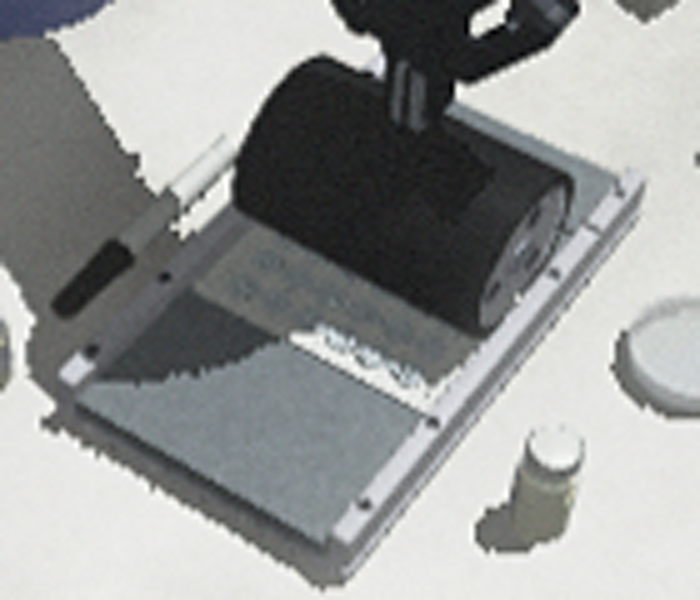

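```bash
python3 rx.py w16 260
```

```text
front silh rx 28.68730309652415
```

Call:
drive_tool:
  increments:
    - [-1, [0, 0, -0.02], 0]
    - [-1, [-0.036, 0, 0], 0]
    - [-1, [-0.036, 0, 0], 0]
    - [-1, [0, -0.001, 0.01], 0]
    - [-1, [0, 0, 0.006], 0]
    - [-1, [0, 0, 0.003], 0]
    - [-1, [0, 0, 0], 0]
    - [-1, [0, 0, 0], 0]

```text
clock: 29.45
position: [583.3, -278.9, 120.8]
ee_rot: [0.988, 0.153, 0.003, 0.002]
contact_force: [-2.1, 4.1, 17.2]
gripper_width: 0.2
```

```bash
python3 st.py w17;
```

```text
t 29.45 jig 17.22 1.15 z 120.83 yaw 0.3079599374297809 Fjig -0.75 4.54 17.19 [-0.2   0.52 -0.1   0.   -0.95  2.07]
```

View pics/w17b.png

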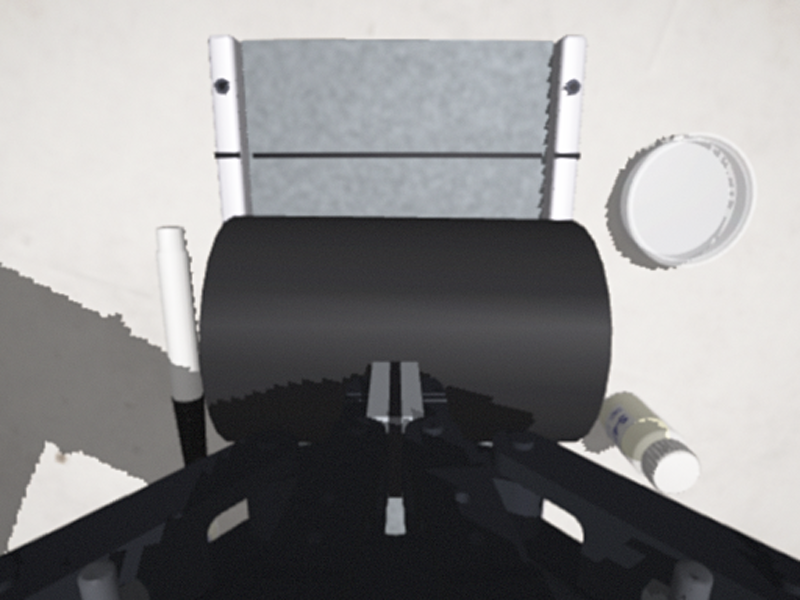

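```bash
python3 rx.py w17 217
```

```text
front silh rx 22.20425418863628
```

Call:
drive_tool:
  increments:
    - [-1, [0.0067, 0, 0], 0]
    - [-1, [0.0067, 0, 0], 0]
    - [-1, [0.0067, 0, 0], 0]
    - [-1, [0.0067, 0, 0], 0]
    - [-1, [0.0067, 0, 0], 0]
    - [-1, [0.0067, 0, 0], 0]

```text
clock: 30.3
position: [594.8, -275.2, 120.9]
ee_rot: [0.988, 0.153, 0.003, 0.002]
contact_force: [-1.0, 4.3, 17.3]
gripper_width: 0.2
```

```bash
python3 st.py
```

```text
t 30.3 jig 29.29 1.2 z 120.88 yaw 0.30786362419377605 Fjig 0.3 4.45 17.33 [-0.19  0.53 -0.07  0.   -0.96  2.06]
```

Call:
drive_tool:
  increments:
    - [-1, [0.0067, 0, 0], 0]
    - [-1, [0.0067, 0, 0], 0]
    - [-1, [0.0067, 0, 0], 0]
    - [-1, [0.0067, 0, 0], 0]
    - [-1, [0.0067, 0, 0], 0]
    - [-1, [0.0067, 0, 0], 0]
    - [-1, [0.0067, 0, 0], 0]
    - [-1, [0, 0, 0], 0]
    - [-1, [0, 0, -0.005], 0]
    - [-1, [0, 0, -0.02], 0]
    - [-1, [-0.04, 0, 0], 0]
    - [-1, [-0.036, 0, 0], 0]
    - [-1, [0, -0.001, 0.01], 0]
    - [-1, [0, 0, 0.008], 0]
    - [-1, [0, 0, 0.004], 0]
    - [-1, [0, 0, 0.002], 0]
    - [-1, [0, 0, 0], 0]
    - [-1, [0, 0, 0], 0]

```text
clock: 32.55
position: [585.7, -277.1, 119.6]
ee_rot: [0.988, 0.153, 0.002, 0.001]
contact_force: [-3.1, 2.5, 12.6]
gripper_width: 0.2
```

```bash
python3 st.py w18;
```

```text
t 32.55 jig 20.03 2.13 z 119.57 yaw 0.3078278937059351 Fjig -2.23 3.28 12.63 [-0.19  0.52 -0.09  0.   -0.95  2.07]
```

View pics/w18b.png

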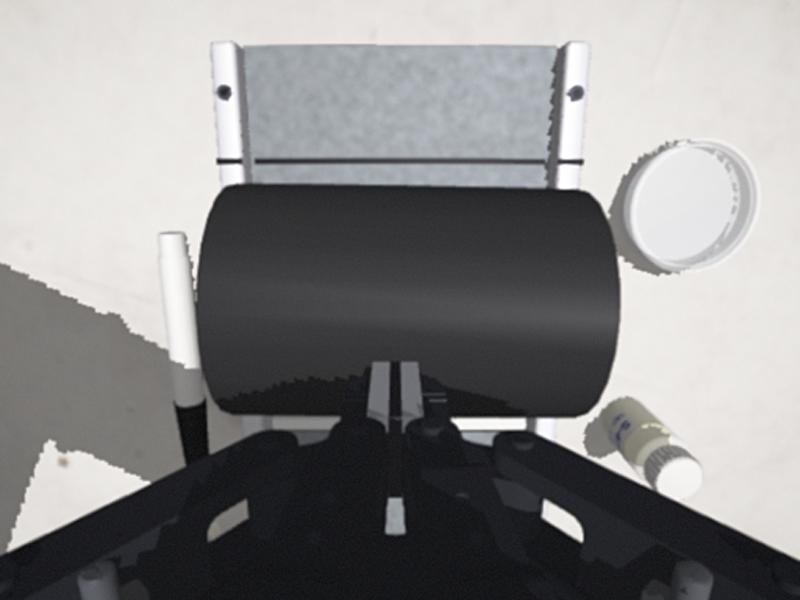

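View pics/w18s.png

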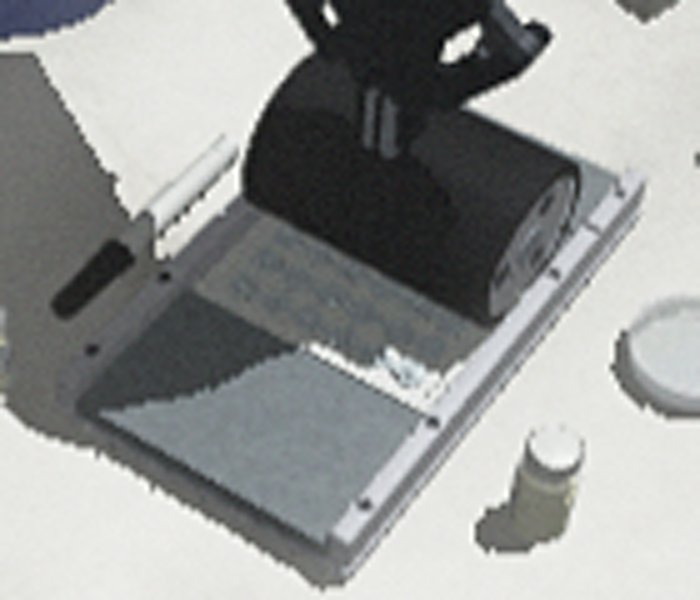

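```bash
python3 rx.py w18 187
```

```text
front silh rx 35.790550923920506
```

Call:
drive_tool:
  increments:
    - [-1, [0.0067, 0, -0.001], 0]
    - [-1, [0.01, 0, 0], 0]
    - [-1, [0.01, 0, 0], 0]
    - [-1, [0.01, 0, 0], 0]
    - [-1, [0.01, 0, 0], 0]
    - [-1, [0.01, 0, 0], 0]
    - [-1, [0.01, 0, 0], 0]
    - [-1, [0.01, 0, 0], 0]
    - [-1, [0.01, 0, 0], 0]
    - [-1, [0.01, 0, 0], 0]
    - [-1, [0.01, 0, 0], 0]
    - [-1, [0.01, 0, 0], 0]
    - [-1, [0.01, 0, 0], 0]
    - [-1, [0.01, 0, 0], 0]
    - [-1, [0, 0, 0], 0]
    - [-1, [0, 0, 0], 0]

```text
clock: 34.65
position: [626.1, -264.8, 120.9]
ee_rot: [0.988, 0.154, 0.003, 0.002]
contact_force: [-0.9, 2.7, 12.4]
gripper_width: -0.1
```

```bash
python3 st.py w19
```

```text
t 34.65 jig 62.36 1.72 z 120.95 yaw 0.3082290500627284 Fjig -0.07 2.89 12.39 [-0.16  0.57 -0.01  0.   -0.99  2.04]
```

View pics/w19b.png

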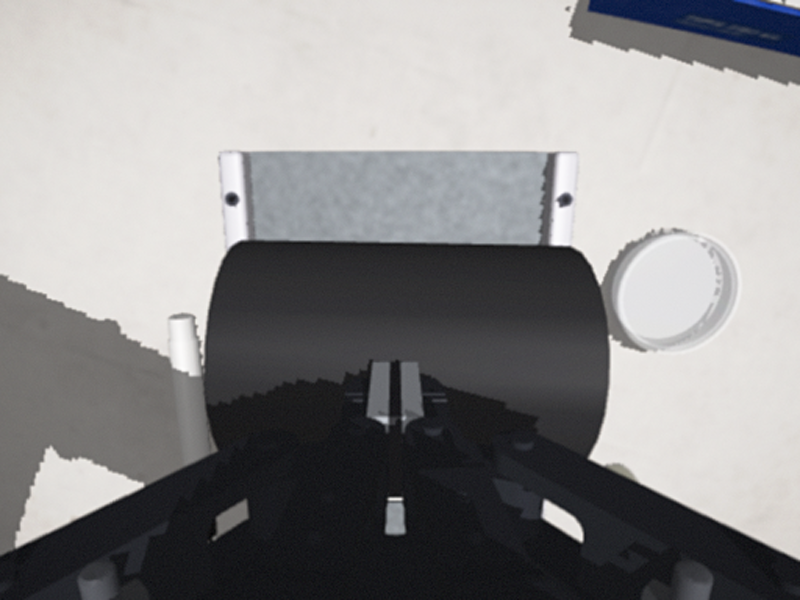

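View pics/w19s.png

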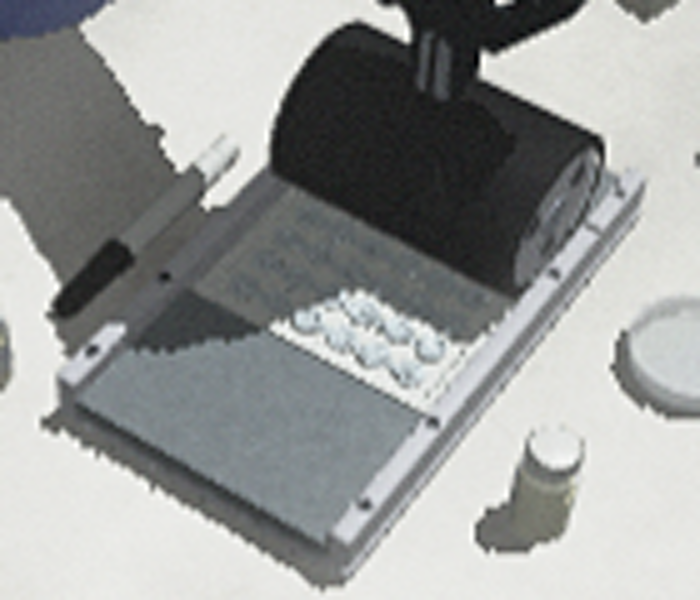

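Call:
drive_tool:
  increments:
    - [-1, [0, 0, -0.005], 0]
    - [-1, [0, 0, -0.02], 0]
    - [-1, [0, 0, -0.1], 0]
    - [-1, [-0.085, -0.09, 0], 0]
    - [-1, [-0.085, -0.09, 0], 0]
    - [-1, [-0.085, -0.09, 0], 0]
    - [-1, [-0.085, -0.09, 0], 0]
    - [-1, [0, 0, 0.128], 0]
    - [-1, [0, 0, 0.128], 0]
    - [-1, [0, 0, 0], 0]
    - [-1, [0, 0, 0], 0]

```text
clock: 36.12
position: [494.4, -192.6, 78.1]
ee_rot: [0.988, 0.153, 0.001, 0.0]
contact_force: [0.7, -0.6, 0.7]
gripper_width: 0.1
```

```bash
python3 st.py w20; python3 -c "
import cv2
a=cv2.imread('pics/w20.png');cv2.imwrite('pics/w20q.png',a)"
```

```text
t 36.125 jig -41.56 110.26 z 78.11 yaw 0.30672912246269063 Fjig 0.48 -0.78 0.68 [-0.07  0.41 -0.43  0.   -0.73  1.94]
```

View pics/w20b.png

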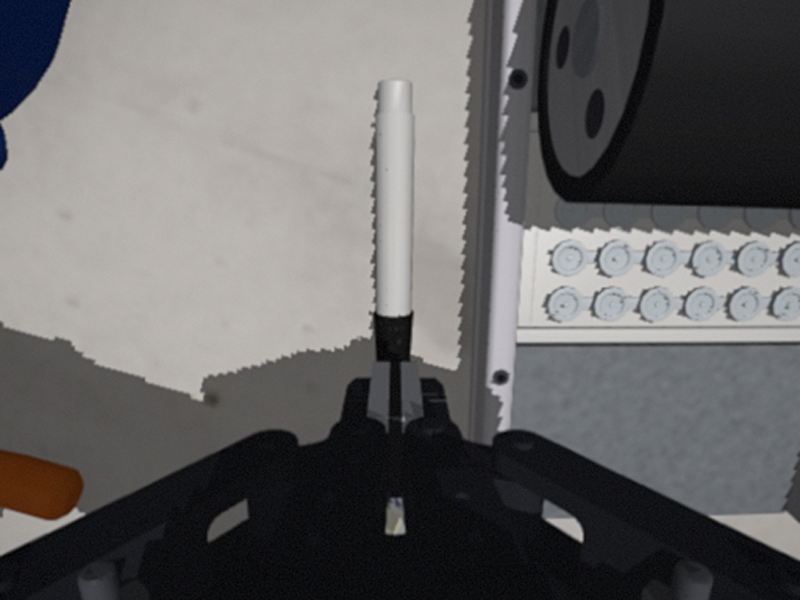

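View pics/w20s.png

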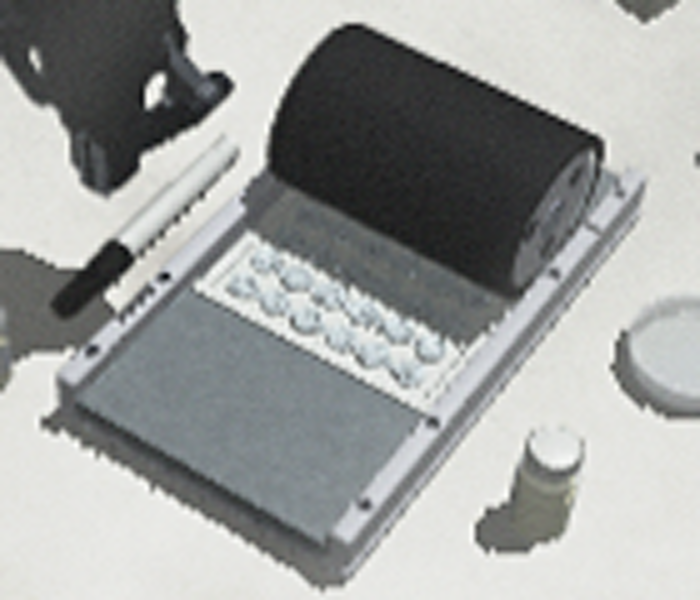

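```bash
python3 -c "
import cv2
a=cv2.imread('pics/w20.png')[130:225,320:512];cv2.imwrite('pics/w20z.png',cv2.resize(a,None,fx=4.1,fy=4.1,interpolation=cv2.INTER_CUBIC))"
```

```text
(no output)
```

View pics/w20z.png

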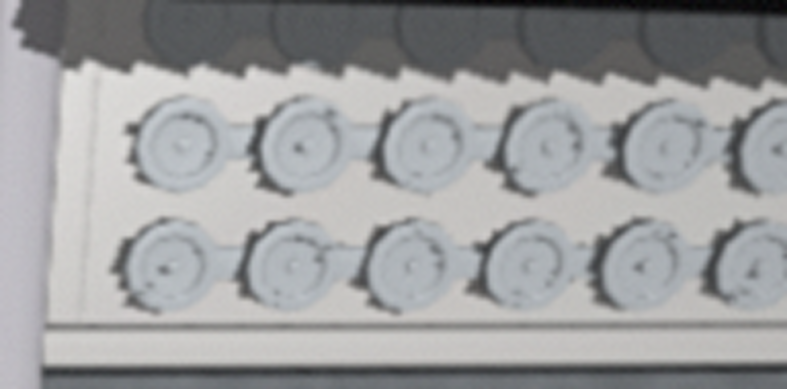

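```bash
python3 -c "
import cv2,numpy as np
a=cv2.imread('pics/w2.png')[0:120,160:350];cv2.imwrite('pics/w2z.png',cv2.resize(a,None,fx=4.2,fy=4.2,interpolation=cv2.INTER_CUBIC))
a=cv2.imread('pics/w4.png')[10:130,160:350];cv2.imwrite('pics/w4z.png',cv2.resize(a,None,fx=4.2,fy=4.2,interpolation=cv2.INTER_CUBIC))"
```

```text
(no output)
```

View pics/w2z.png

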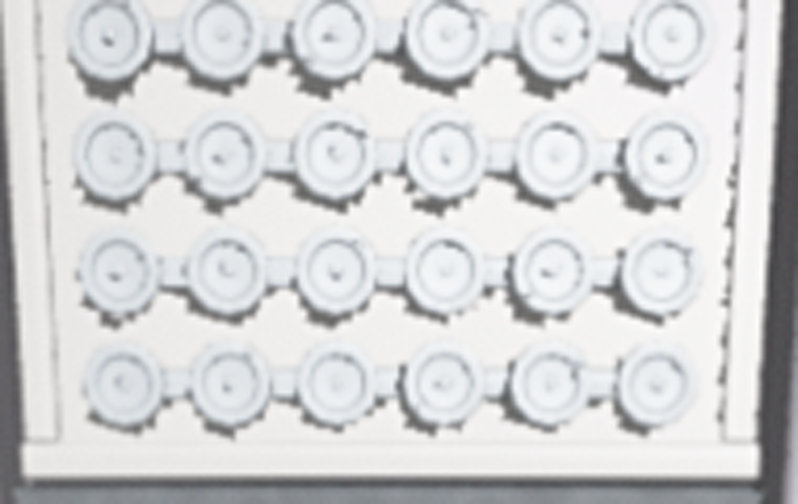

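```bash
python3 rx.py w19 243;python3 rx.py w19 241; python3 rx.py w19 246
```

```text
front silh rx 57.4785614280108
front silh rx 58.246118240495996
front silh rx 56.32439776184245
```

Call:
drive_tool:
  increments:
    - [-1, [0, 0, -0.135], 0]
    - [-1, [0, 0, -0.135], 0]
    - [-1, [0.098, 0.122, 0], 0]
    - [-1, [0.098, 0.122, 0], 0]
    - [-1, [0.098, 0.122, 0], 0]
    - [-1, [0, 0, 0.06], 0]
    - [-1, [0, 0, 0.03], 0]
    - [-1, [0, 0, 0], 0]
    - [-1, [0, 0, 0], 0]

```text
clock: 37.35
position: [610.5, -270.1, 132.3]
ee_rot: [0.988, 0.153, 0.0, 0.0]
contact_force: [-0.4, -0.1, 0.6]
gripper_width: -0.5
```

```bash
python3 st.py w21;
```

```text
t 37.35 jig 45.85 1.4 z 132.31 yaw 0.30696576668535624 Fjig -0.41 0.03 0.6 [-0.17  0.54 -0.02  0.   -1.01  2.05]
```

View pics/w21b.png

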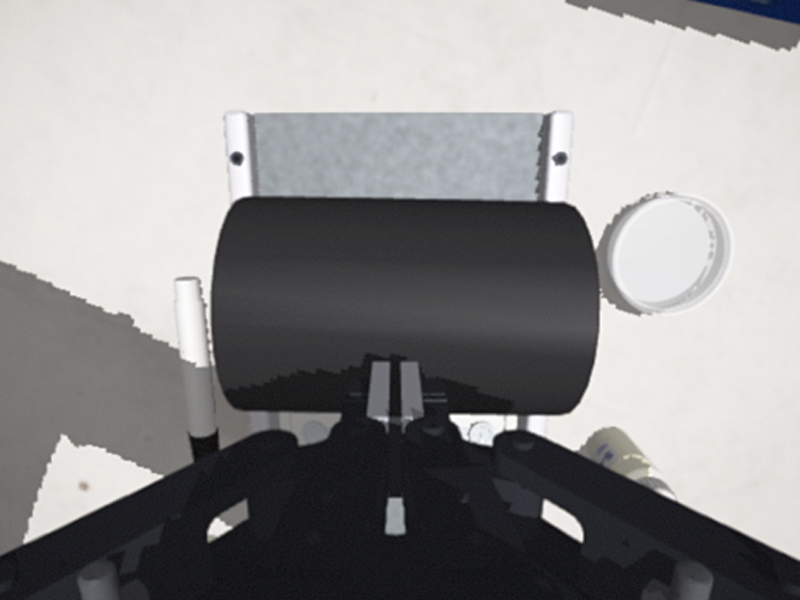

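```bash
python3 rx.py w21 200
```

```text
front silh rx 55.95315645860581
```

Call:
drive_tool:
  increments:
    - [-1, [0, 0.006, 0.02], 0]
    - [-1, [0, 0, 0.012], 0]
    - [-1, [0, 0, 0.003], 0]
    - [-1, [0, 0, 0.002], 0]
    - [-1, [0, 0, 0], 0]
    - [-1, [0, 0, 0], 0]

```text
clock: 38.2
position: [611.5, -272.2, 120.8]
ee_rot: [0.988, 0.153, 0.001, 0.0]
contact_force: [-0.5, 1.6, 3.8]
gripper_width: 0.3
```

```bash
python3 st.py
```

```text
t 38.2 jig 46.21 -0.92 z 120.81 yaw 0.30644054182453295 Fjig -0.05 1.66 3.83 [-0.18  0.56 -0.03  0.   -0.98  2.05]
```

Call:
drive_tool:
  increments:
    - [-1, [0, 0, 0.003], 0]
    - [-1, [0, 0, 0.001], 0]
    - [-1, [0.0067, 0, 0], 0]
    - [-1, [0.01, 0, 0], 0]
    - [-1, [0.01, 0, 0], 0]
    - [-1, [0.01, 0, 0], 0]
    - [-1, [0.01, 0, 0], 0]
    - [-1, [0.01, 0, 0], 0]
    - [-1, [0.01, 0, 0], 0]
    - [-1, [0.01, 0, 0], 0]
    - [-1, [0.01, 0, 0], 0]
    - [-1, [0.01, 0, 0], 0]
    - [-1, [0.01, 0, 0], 0]
    - [-1, [0.01, 0, 0], 0]
    - [-1, [0.0067, 0, 0], 0]
    - [-1, [0, 0, 0], 0]
    - [-1, [0, 0, 0], 0]

```text
clock: 40.33
position: [647.8, -261.3, 121.0]
ee_rot: [0.988, 0.153, 0.002, 0.001]
contact_force: [0.4, 1.0, 7.9]
gripper_width: 0.1
```

```bash
python3 st.py w22
```

```text
t 40.325 jig 84.02 -1.51 z 120.97 yaw 0.30693518106313505 Fjig 0.64 0.86 7.91 [-0.15  0.6   0.05  0.   -1.02  2.03]
```

View pics/w22b.png

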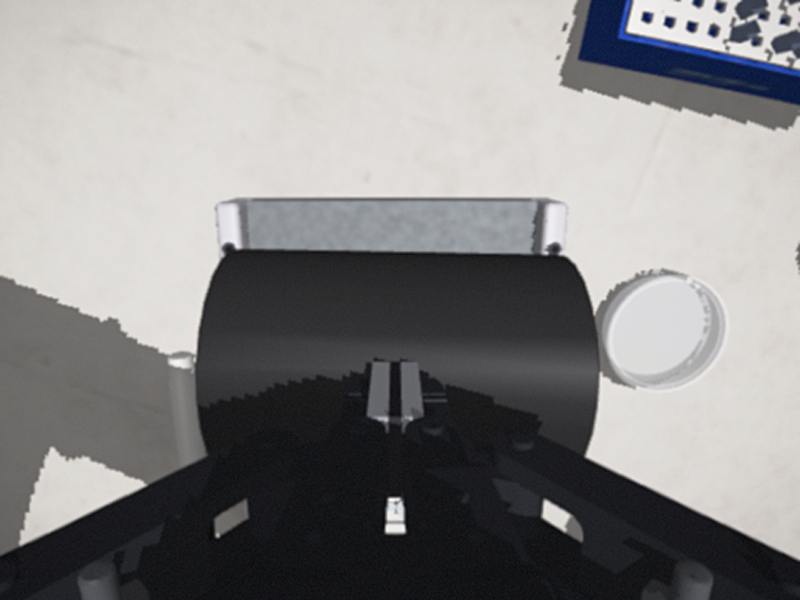

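```bash
python3 rx.py w22 252
```

```text
front silh rx 75.54612194241972
```

Call:
drive_tool:
  increments:
    - [-1, [0, 0, -0.003], 0]
    - [-1, [0, 0, -0.02], 0]
    - [-1, [-0.03, -0.004, 0], 0]
    - [-1, [-0.03, 0, 0], 0]
    - [-1, [0, 0, 0.01], 0]
    - [-1, [0, 0, 0.008], 0]
    - [-1, [0, 0, 0.004], 0]
    - [-1, [0, 0, 0], 0]
    - [-1, [0, 0, 0], 0]

```text
clock: 41.55
position: [630.1, -265.2, 120.9]
ee_rot: [0.988, 0.153, 0.001, 0.001]
contact_force: [-0.8, 2.1, 4.2]
gripper_width: 0.1
```

```bash
python3 st.py w23
```

```text
t 41.55 jig 65.99 0.11 z 120.87 yaw 0.307159915807968 Fjig -0.16 2.23 4.24 [-0.16  0.58  0.01  0.   -1.    2.04]
```

View pics/w23b.png

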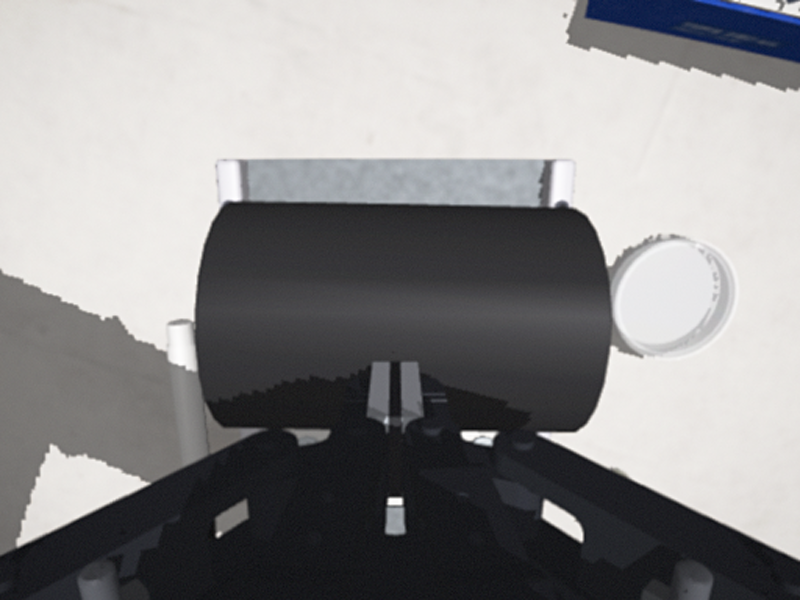

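```bash
python3 rx.py w23 205
```

```text
front silh rx 75.20491029022247
```

Call:
drive_tool:
  increments:
    - [-1, [0, 0, 0.002], 0]
    - [-1, [0.0067, 0, 0], 0]
    - [-1, [0.01, 0, 0], 0]
    - [-1, [0.01, 0, 0], 0]
    - [-1, [0.01, 0, 0], 0]
    - [-1, [0.01, 0, 0], 0]
    - [-1, [0.01, 0, 0], 0]
    - [-1, [0.01, 0, 0], 0]
    - [-1, [0.01, 0, 0], 0]
    - [-1, [0.01, 0, 0], 0]
    - [-1, [0.0067, 0, 0], 0]
    - [-1, [0, 0, 0], 0]
    - [-1, [0, 0, 0], 0]

```text
clock: 43.28
position: [657.4, -257.0, 121.1]
ee_rot: [0.988, 0.153, 0.002, 0.001]
contact_force: [-0.6, 0.8, 7.0]
gripper_width: -0.3
```

```bash
python3 st.py w24
```

```text
t 43.275 jig 94.53 -0.27 z 121.06 yaw 0.3073418906228952 Fjig -0.33 0.94 6.95 [-0.14  0.61  0.07  0.   -1.03  2.02]
```

View pics/w24b.png

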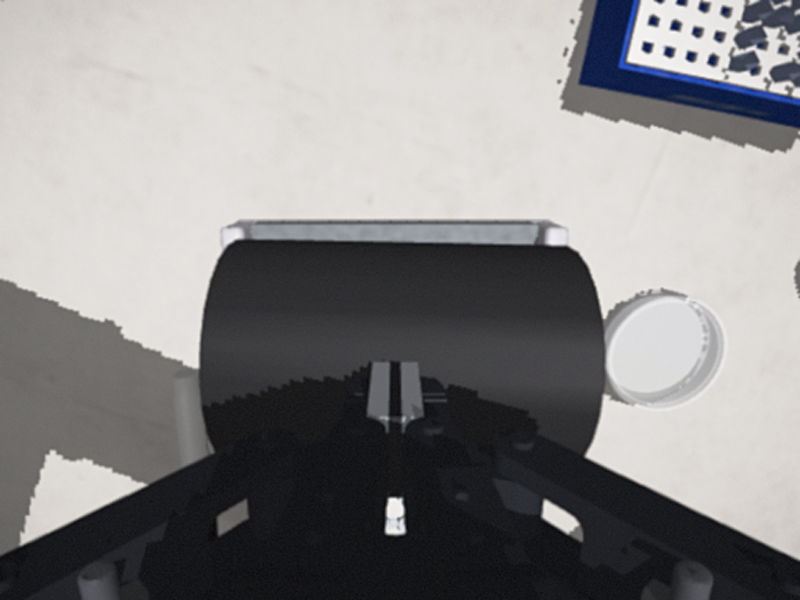

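```bash
python3 rx.py w24 243
```

```text
front silh rx 89.49201178093381
```

Call:
drive_tool:
  increments:
    - [-1, [0, 0, -0.002], 0]
    - [-1, [0, 0, -0.003], 0]
    - [-1, [0, 0, -0.02], 0]
    - [-1, [0, 0, -0.1], 0]
    - [-1, [0, 0, -0.1], 0]
    - [-1, [-0.12, 0, -0.15], 0]
    - [-1, [-0.15, 0, -0.1], 0]
    - [-1, [-0.15, 0, 0], 0]
    - [-1, [0, 0, 0], 0]
    - [-1, [0, 0, 0], 0]
    - [-1, [0, 0, 0], 0]

```text
clock: 44.75
position: [536.3, -294.4, 260.3]
ee_rot: [0.988, 0.153, -0.001, -0.0]
contact_force: [-0.6, -0.1, 0.4]
gripper_width: -0.1
```

```bash
python3 st.py w25; python3 - <<'E'
from h import *
im=cv2.cvtColor(get_image("top"),cv2.COLOR_RGB2BGR);cv2.imwrite("pics/top2.png",im)
cv2.imwrite("pics/top2c.png",cv2.resize(im[95:245,205:345],None,fx=4,fy=4,interpolation=cv2.INTER_CUBIC))
E
```

```text
t 44.75 jig -32.28 0.5 z 260.29 yaw 0.30684006042192147 Fjig -0.62 0.13 0.38 [-0.24  0.35  0.   -0.   -1.22  2.12]
```

View pics/w25b.png

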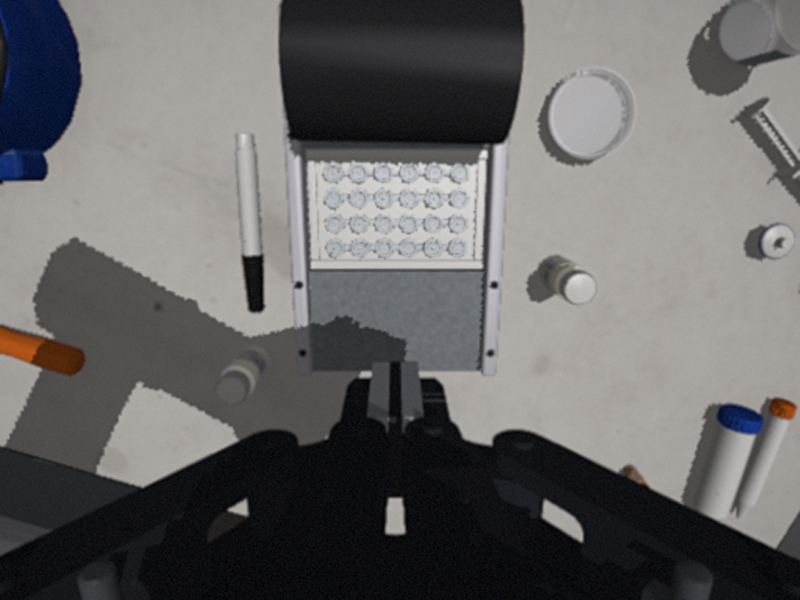

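View pics/w25s.png

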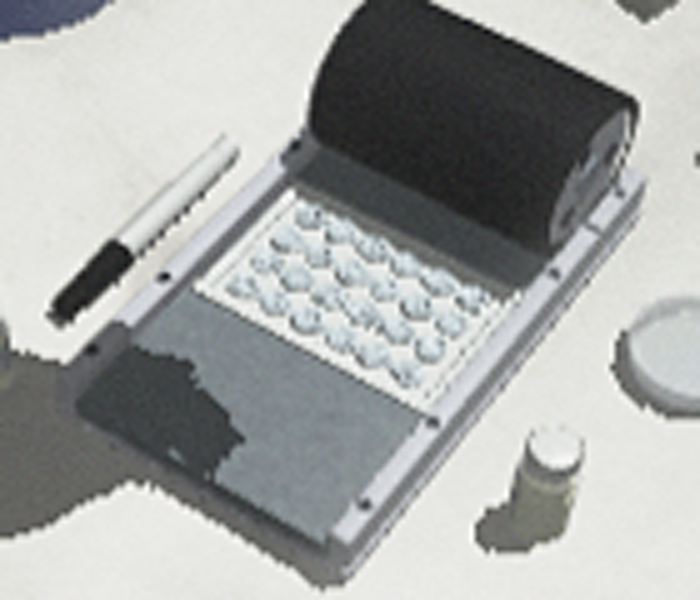

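Call:
drive_tool:
  increments:
    - [-1, [-0.118, 0.002, 0.14], 0]
    - [-1, [-0.118, 0, 0.14], 0]
    - [-1, [0, 0, 0.142], 0]
    - [-1, [0, 0, 0], 0]
    - [-1, [0, 0, 0], 0]
    - [-1, [0, 0, 0], 0]

```text
clock: 45.65
position: [469.9, -317.1, 136.6]
ee_rot: [0.988, 0.153, 0.002, 0.001]
contact_force: [-0.4, -0.2, 0.3]
gripper_width: 0.4
```

```bash
python3 st.py w26; python3 - <<'E'
import cv2
a=cv2.imread('pics/w26.png')[0:120,160:350];cv2.imwrite('pics/w26z.png',cv2.resize(a,None,fx=4.2,fy=4.2,interpolation=cv2.INTER_CUBIC))
E
```

```text
t 45.65 jig -102.35 -1.1 z 136.57 yaw 0.30711690132310715 Fjig -0.45 -0.08 0.31 [-0.31  0.38 -0.28  0.   -0.9   2.19]
```

View pics/w26z.png

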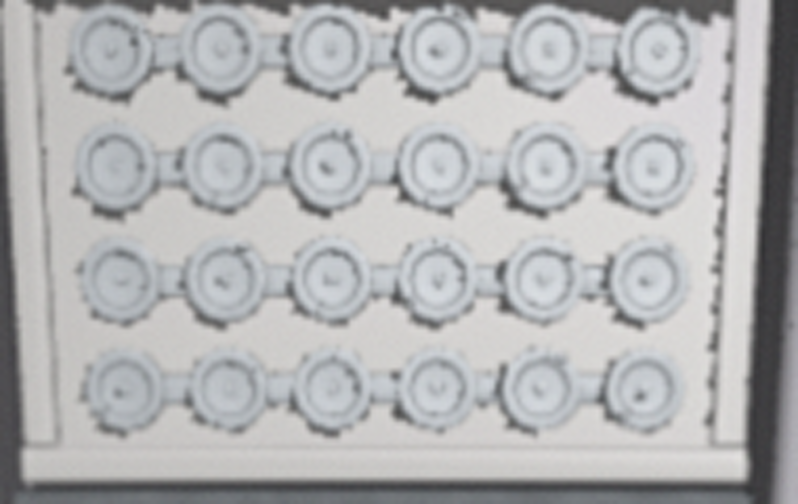

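View pics/top2c.png

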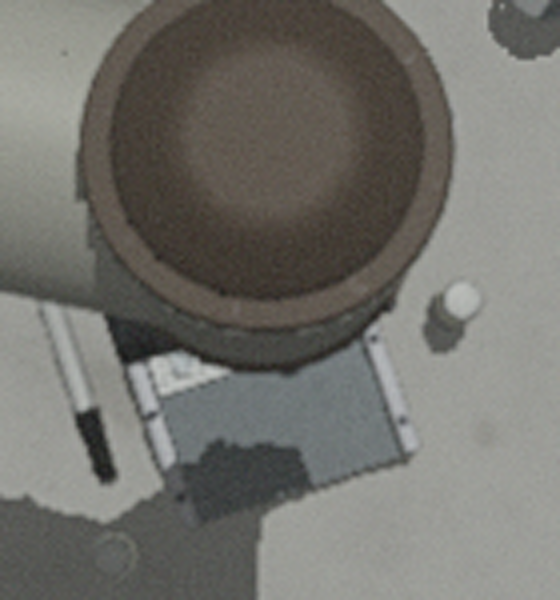

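```bash
cat > par.py <<'E'
from h import *
import pickle
q=[567.2,-285.2,.3058]
A=cv2.imread("pics/w2.png",0);B=cv2.imread("pics/w26.png",0)
ca=pickle.load(open("w2.pkl","rb"));cb=pickle.load(open("w26.pkl","rb"))
S=8
xs=np.arange(-50,40,1/S);ys=np.arange(70,-70,-1/S)
def warp(I,c,z):
    gx,gy=np.meshgrid(xs[::-1],ys,indexing="ij")
    p=proj(c,jw(q,np.c_[gx.ravel(),gy.ravel(),0*gx.ravel()+z])).astype(np.float32).reshape(gx.shape+(2,))
    return cv2.GaussianBlur(cv2.remap(I,p[...,0],p[...,1],cv2.INTER_CUBIC),(0,0),3)
Wa=warp(A,ca,24.);Wb=warp(B,cb,24.)
def idx(x,y): return int((xs[-1]-x)*S),int((70-y)*S)
def match(x,y,hx,hy,m=24):
    r,c=idx(x,y);t=Wa[r-hx*S:r+hx*S,c-hy*S:c+hy*S]; r0,c0=r-hx*S-m,c-hy*S-m
    w=Wb[r-hx*S-m:r+hx*S+m,c-hy*S-m:c+hy*S+m]
    R=cv2.matchTemplate(w,t,cv2.TM_CCOEFF_NORMED);_,v,_,l=cv2.minMaxLoc(R)
    return -(l[1]-m)/S,-(l[0]-m)/S,v   # jig dx, dy of B rel A
for x,y,hx,hy in [(-43,30,3,20),(-43,0,3,20),(-43,-30,3,20),(-43,61,5,5),(-43,-61,5,5)]:
    print("border",x,y,np.round(match(x,y,hx,hy),2))
for x in (-27,-9,9,22):
    for y in (45,27,9,-9,-27,-45):
        print(x,y,np.round(match(x,y,6,8),2))
for n,c in (("A",ca),("B",cb)):
    C=-np.array(c["R"]).T@c["t"];d=C[:2]-np.array(q[:2]);print(n,np.cos(q[2])*d[0]+np.sin(q[2])*d[1],-np.sin(q[2])*d[0]+np.cos(q[2])*d[1],C[2])
E
python3 par.py
```

```text
border -43 30 [0.   0.25 1.  ]
border -43 0 [0. 0. 1.]
border -43 -30 [ 0.   -0.12  1.  ]
border -43 61 [0. 0. 1.]
border -43 -61 [0.12 0.12 1.  ]
-27 45 [ 0.38 -0.5   0.63]
-27 27 [ 0.   -0.25  0.8 ]
-27 9 [ 0.25 -0.12  0.75]
-27 -9 [0.12 0.12 0.83]
-27 -27 [0.62 0.12 0.76]
-27 -45 [0.38 0.38 0.83]
-9 45 [-0.25 -0.62  0.68]
-9 27 [ 0.25 -0.5   0.7 ]
-9 9 [0.   0.   0.87]
-9 -9 [0.25 0.   0.75]
-9 -27 [0.   0.12 0.87]
-9 -45 [0.25 0.25 0.75]
9 45 [-0.25 -0.38  0.87]
9 27 [-0.25 -0.5   0.67]
9 9 [ 0.12 -0.25  0.68]
9 -9 [-0.25  0.12  0.9 ]
9 -27 [-0.25  0.12  0.87]
9 -45 [-0.12  0.38  0.91]
22 45 [ 0.12 -0.38  0.73]
22 27 [-0.12 -0.5   0.85]
22 9 [ 0.   -0.25  0.72]
22 -9 [0.   0.   0.79]
22 -27 [0.25 0.12 0.72]
22 -45 [-0.25  0.25  0.93]
A -35.60726517100322 0.08113301915845561 264.2361802955418
B -34.90120265103087 -0.8561233203530385 267.5182297146937
```

```bash
cat >> par.py <<'E'
print("---")
def corr(a,b,m):
    a=a[m].astype(float);b=b[m].astype(float);a-=a.mean();b-=b.mean();return (a*b).sum()/np.sqrt((a*a).sum()*(b*b).sum())
S=4
xs=np.arange(-50,40,1/S);ys=np.arange(70,-70,-1/S)
gx,gy=np.meshgrid(xs[::-1],ys,indexing="ij")
Wa=warp(A,ca,27.).astype(float)
ds=np.arange(-.5,4.6,.25)
Wbs=[warp(B,cb,27.-d) for d in ds]
for x in (-27,-9,9,27):
  for rad in (7,8.5):
    m=np.zeros(gx.shape,bool)
    for y in (45,27,9,-9,-27,-45): m|=((gx-x)**2+(gy-y)**2<rad**2)
    if x==27: m&=gx<32
    f=[corr(Wa,W,m) for W in Wbs]
    g=[]
    for W in Wbs:
        g.append(max(corr(Wa,np.roll(W,(i,j),(0,1)),m) for i in (-2,-1,0,1,2) for j in (-2,-1,0,1,2)))
    print(x,rad,"best d fixed",ds[int(np.argmax(f))],round(max(f),3),"free",ds[int(np.argmax(g))],round(max(g),3))
E
python3 par.py | sed -n '/---/,$p'
```

```text
---
-27 7 best d fixed 3.25 0.832 free 2.75 0.832
-27 8.5 best d fixed 0.0 0.692 free 2.0 0.74
-9 7 best d fixed 2.75 0.864 free 2.75 0.864
-9 8.5 best d fixed 0.0 0.756 free 2.5 0.789
9 7 best d fixed 2.5 0.886 free 2.5 0.886
9 8.5 best d fixed 0.25 0.805 free 2.5 0.82
27 7 best d fixed -0.5 0.699 free -0.5 0.76
27 8.5 best d fixed -0.5 0.756 free 0.25 0.756
```

```bash
for k in w4 w6 w3; do echo $k; sed "s#pics/w2.png#pics/$k.png#; s#\"w2.pkl\"#\"$k.pkl\"#; s#gx<32#gx<31#" par.py > par2.py; python3 par2.py | sed -n '/---/,$p' | grep " 7 "; done
```

```text
w4
-27 7 best d fixed 3.25 0.624 free 3.25 0.624
-9 7 best d fixed 3.25 0.851 free 3.25 0.851
9 7 best d fixed 3.0 0.875 free 3.0 0.875
27 7 best d fixed 3.25 0.895 free 2.25 0.9
w6
-27 7 best d fixed 4.5 -0.238 free 4.5 -0.194
-9 7 best d fixed 4.5 0.22 free 4.5 0.282
9 7 best d fixed 3.5 0.859 free 3.5 0.859
27 7 best d fixed 3.75 0.885 free 2.0 0.889
w3
-27 7 best d fixed 4.5 0.675 free 4.5 0.686
-9 7 best d fixed 3.75 0.805 free 2.75 0.808
9 7 best d fixed 3.75 0.862 free 3.25 0.864
27 7 best d fixed 3.75 0.886 free 2.0 0.893
```

```bash
python3 - <<'E'
from h import *
import pickle
c=pickle.load(open("w25.pkl","rb"));q=[567.2,-285.2,.3058]
a=cv2.imread("pics/w25.png",0)
for u in (210,230,250,270,300): 
    col=a[60:110,u-3:u+4].mean(1);g=np.diff(col);print(u,60+int(np.argmax(g)),end="; ")
for rx in (82,85,88,91,94):
    h=cv2.convexHull(silh(c,q,rx).astype(np.float32))[:,0]; print(rx,h[:,1].max().round(2))
a=cv2.imread("pics/w25.png")[0:110,160:360];cv2.imwrite("pics/w25z.png",cv2.resize(a,None,fx=4,fy=4,interpolation=cv2.INTER_CUBIC))
E
```

```text
210 103; 230 103; 250 104; 270 104; 300 104; 82 98.64
85 95.44
88 92.23
91 89.0
94 85.76
```

View pics/w25z.png

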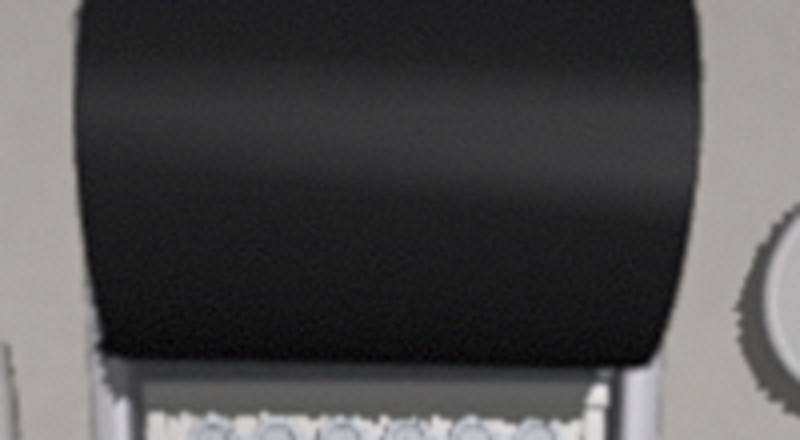

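```bash
python3 - <<'E'
from h import *
cs=calibration("scene");q=[567.2,-285.2,.3058]
im=cv2.cvtColor(get_image("scene"),cv2.COLOR_RGB2BGR)
big=cv2.resize(im[130:220,260:345],None,fx=7,fy=6.6,interpolation=cv2.INTER_CUBIC)
for rx,col in ((81,(0,0,255)),(90,(0,255,0)),(95,(255,0,0))):
    h=cv2.convexHull(silh(cs,q,rx).astype(np.float32))[:,0]
    p=((h-[260,130]+.5)*[7,6.6]).astype(np.int32); cv2.polylines(big,[p],True,col,1)
l=proj(cs,jw(q,[[88,76.5,35],[88,-76.5,35]])); print(l)
for u in l: cv2.circle(big,tuple(int(v) for v in (u-[260,130]+.5)*[7,6.6]),4,(0,255,255),1)
cv2.imwrite("pics/sc3.png",big)
print(read_state()['clock'])
E
```

```text
[[269.92410781 165.48685048]
 [324.98056796 193.20058341]]
45.8
```

View pics/sc3.png

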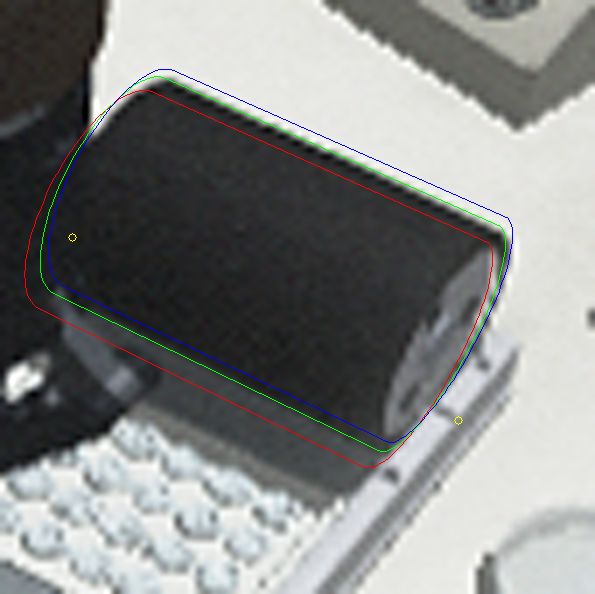

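```bash
python3 -c "
from bench import *
print(job_done()); print(read_state()['clock'])"
```

```text
the job is handed in; nothing more can be done
None
the job is handed in; nothing more can be done
```

I rolled the roller over the whole plate in several fingertip strokes, parked it on the far deck's black line and handed the job in at about 46 s. No verdict was reported.

- **Force:** The tip pressed with about 14–18 N over the strips. One reading at the first strip reached about 22 N, still under the 25 N limit, and I backed off at once. Force is only reported at the end of each move, so I can't rule out short peaks in between.
- **Strips:** Comparing wrist pictures from before and after gave about 2.5–3.3 mm of travel on strips 1–3. Strip 4 is less certain: its usable fits ranged from 2.0 to 3.75 mm. The comparison is good to about half a millimetre at best, and an earlier, cruder version gave only about 2.0–2.4 mm on all strips. One strip 4 match and several from other pictures failed because the strip was out of view or hidden. The tip also ran at the same height over the plate as over the decks, which fits the strips being fully home.
- **Roller:** Its axis is 1.5–2.6 mm past the line by two wrist-camera measurements, and the scene camera agrees roughly (tolerance 7 mm). It lies slightly turned on the far deck. I took no two pictures over time to confirm it was still, but it was released under light pressure and the arm was well clear.
- **Surroundings:** In the last pictures the vials, dish and pen looked to be where they started, and the fingers never touched the caps or the bed as far as I could see.

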